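# Clip the lower plaque under the hanging pendant

### The arm

A 6-joint arm with a two-finger parallel gripper is mounted at the origin on the work surface. World frame = base frame: x ahead of the robot, y to its left, z up, the work surface at z = 0. Lengths are in m, angles in rad, forces in N, time in s.
With the tool pointing down it reaches from about 0.35 to 0.775 m from the base axis. Payload 7.3 kg.
Tool frame: the origin (TCP) lies between the finger pads; the fingertips stand 25 mm ahead of it and the grasp point (between the pads) lies 6 mm ahead of it; y points along the fingers, z is the direction in which the jaws open and shut, and the axes are right-handed (so a half turn about y gives the same grasp; the last joint's range is limited). The gripper opens to 92 mm and grips with 3 to 60 N. Pads are 19 mm wide; open, the fingers measure 130 mm over their backs; the gripper's body (75 mm by 190 mm) begins 47 mm behind the grasp point.
Start: joints at [-1.345, 0.342, 1.524, -0, 1.275, -0.146], TCP at [0.191, -0.489, 0.252] pointing down, gripper open.
Joint ranges: [-2.53, 2.53], [-0.77, 2.02], [0.04, 2.7], [-1, 4.14], [0.28, 2.66], [-3.11, 3.11]. Speed limits (rad/s): [2.57, 2.57, 3.14, 3.14, 3.14, 3.14].

### API

Orientations are given as [roll, pitch, yaw] about the fixed x, y, z axes, in that order (R = Rz(yaw) Ry(pitch) Rx(roll)).
In Python, from cell import sensors, read_camera, hand_in gives the robot as it stands. The module is installed in compiled form; this text tells all that it offers.
- The arm moves only by the tool send_rows, never from a script. Its argument "motion" is a list that holds one entry, the list of rows, each a list of 4 numbers: the shift along the tool's x, y, z in m, then the turn about the tool's y in degrees. In form: [[[tx, ty, tz, twist], ...]]. A call has 1 to 8 rows; each row is the pose to reach, as a shift and turn from the pose measured when the call began, along the tool's axes at that moment; what a row does not reach only later rows make up. A row lasts 1/10 s, in which the tool goes at most 50 mm and 8.59 degrees, less where a joint would pass 70% of its speed; a pose out of reach is approached as far as the arm can. A call with a gripper value outside its range is refused whole. "gripper" is the opening, from 0 (shut) to 1 (fully open), set as the call begins (left out, the last holds). The fingers move at their own pace and stop on an object; "grip_force" is the grip in N (left out, the last holds). Time passes only in rows, so rows that repeat a pose let the fingers close. It gives the time, the measured TCP pose, the force and the opening at its end, in the units of the state.
- sensors.observe(): the state, without advancing time (a new reading comes with each control period).
- read_camera(name): name is "scene" or "side" or "wrist"; returns a dict with "frame" (384x512x3 uint8, red, green, blue), "fx", "fy", "cx", "cy" (pixels), "extrinsics" (4x4, takes a point from world to camera coordinates). Camera axes: x right, y up, looking along -z (the intrinsics and any distortion apply to the point x, -y, -z); pixel columns grow to the right and rows downward; lengths in m; the calibration is good to about 2 mm. A picture is of the moment at which its call begins. There is no depth.
- hand_in(): hands the job in, once; it reports no verdict.
The state is a dict: "time": time; "qpos": joint angles; "qvel": joint speeds; "joint_efforts": joint torques, N m; "tool_pos": TCP position; "tool_rot": TCP orientation; "contact_force": force on the tool from outside, world axes, zero at the start; "torque": the same for the moment, N m; "opening": finger opening in m.
Only numpy, scipy, OpenCV 4.12 (cv2) and the standard library are available. Lean on these libraries where they do the work, as an engineer would, in place of code of your own. Each camera call takes 0.05 s, during which the arm holds its last target.

### The job

The display stand's counterweighted beam already carries a round wooden pendant, on a spring link, with a wire loop below it. Take the long wooden plaque out of its cradle and hang it from that loop by its snap hook: draw the hook down over the loop's lower bar until the sprung gate clicks shut behind the bar, and do not pull harder than that needs, for more than about 8 N would overstretch the link. Then ease it up and let go only when the pendant just carries its weight, without a drop or a jerk, so that the plaque hangs still and upright from the pendant, and leave the other tea ware where it is.

Things in the scene. Friction and masses are not known exactly. Their poses are not given: they have to be found in the camera images.
- plaque: Wooden board on edge, 190 mm long (x), 18 thick (y), 70 high (z), about 0.2 kg (varies). Origin: centre of underside, z up. A snap hook rises from the middle of its top edge to z = 121 mm. Grip the bare board beyond 25 mm from the middle; gripping it about 75 mm to the -x side keeps the hand clear of the pendant while the hook's free end (+x) is led through the loop.
- hook_seat (a point): Point in the hook's bend (x = 0, z = 113 mm in the plaque's frame) where the centre of the loop's bar lies when hung. The hook is 5 mm round wire in the plaque's x-z plane: upright shank at x = -10 mm, bend of 7.5 mm inside radius, coming down again at x = +10 mm. Its mouth opens downward, 15 mm wide inside.
- hook_end (a point): Free end of the hook's wire (centre): x = 13.5, z = 89 mm in the plaque's frame; above z = 95 mm the wire is upright. Between this end and the board's top edge (z = 70) 16 mm of height are free: the loop's 5 mm bar passes there from the +x side, at about z = 79 mm, to below the mouth.
- gate (a joint): Sprung gate of the hook, rad: a 3 mm thick, 14 mm long steel finger hinged at the shank (x = -7.5, z = 96 mm in the plaque's frame), shutting the mouth. 0 = shut; it turns upward into the hook. A bar pressed up into the mouth opens it to about 0.7 rad over some 13 mm, then it springs shut beneath the bar. This takes a pull of about 5 to 7 N, more than the plaque's weight.
- loop_bar (a point): Middle of the lower bar (centre line) of the wire loop under the pendant, at the start 195 mm above the table. The loop is 5 mm round wire, 46 mm wide (y) and 58 mm high between centre lines; the bar runs along y, x points square through the loop, z up. It yields when pulled: see link and beam.
- link (a joint): Stretch of the spring link, m: the pendant (wooden disc 48 mm across, 16 to 20 mm thick along x, centred 83 mm above the loop's lower bar) hangs by a thin rod from a brass spring tube at the beam's end, 141 mm above the bar, and swings freely both ways. 0 at the start, growing by 1 mm per N of downward pull on the loop. Beyond 0.0085 (8.5 N) the link is overstretched.
- beam (a joint): Tip of the balance beam, rad: 0 at the start, level on its stop, growing as the loop end goes down; 0.1 rad is 17 mm at the loop. A brass counterweight (its mass differs each time and cannot be seen) holds it level until the pull passes a limit between about 0.3 and 4.2 N; after that each further 0.15 N tips it by another 1 mm. It returns by itself.
- stand: Fixed display stand. Origin: on the table straight below the loop's rest place; x points square through the loop (at yaw 0 away from the robot). Foot 130 x 120 x 24 mm, post 20 mm thick, 348 mm high, both centred at y = -170 mm. On the post the 14 mm bamboo beam, 336 mm up, runs along y, from above the origin to a brass weight 56 mm across at y = -260 mm.
- cradle: Fixed wooden rack 150 x 70 mm; two rails, 25 mm high above the table, hold the plaque upright in a groove 23 mm wide, whose floor is 10 mm above the table. Origin: centre of its underside; x along the groove, the same way as the plaque's at the start.
- cup: White tea cup, 72 mm across, 62 mm high, standing beyond the work; origin at the middle of its underside. Leave alone.
- canister: Tea jar with wooden lid, 68 mm across, 100 mm high, standing on the robot's side of the stand; origin at the middle of its underside. Leave alone.
- censer: Low domed copper incense burner, 80 mm across, 42 mm high, on the robot's side of the work; origin at the middle of its underside. Leave alone.
Not all that is in view belongs to the job. Of the things shaped like the plaque, the wooden one is meant. Of the things shaped like the cradle, the wooden one is meant.

How it is judged:
By the outcome, as a careful person would: the job done as asked, in the order asked, and still so for the second after the job is handed in, with the robot touching nothing.
It also fails if it takes over 69 s, if anything falls off the work surface, if the arm or the gripper's body presses on something with over 40 N, if the wrist force passes 120 N, or if a joint passes its speed limit or range.

## Working session

There is one attempt and no reset: what is moved stays moved. The work goes in short steps, Python scripts to look and compute and a tool call to move; the robot and the scene stay as the last step left them, time stands still between calls to the robot, and variables do not carry over. Pictures are saved under pics/ and viewed, and the job is handed in when it is done.

Besides the shell and the picture viewer there is one more tool, called by a JSON object that holds its "op" and its "data", one argument or row to a line. send_rows: Moves the arm, as the interface text tells. Its arguments: {"type":"object","properties":{"motion":{"type":"array"},"gripper":{"type":"number"},"grip_force":{"type":"number"}},"required":["motion"]}

```bash
mkdir -p pics; ls
python3 - <<'E'
from cell import sensors, read_camera
import cv2, numpy as np
print(sensors.observe())
for n in ["scene","side","wrist"]:
    c=read_camera(n)
    cv2.imwrite(f"pics/{n}0.png",c["frame"][:,:,::-1])
    print(n,c["fx"],c["fy"],c["cx"],c["cy"],[k for k in c]);print(np.round(c["extrinsics"],4))
E
```

```text
pics
{'time': 0.0, 'qpos': array([-1.34498818e+00,  3.42715230e-01,  1.52507208e+00, -1.13520162e-05,
        1.27539627e+00, -1.46005432e-01]), 'qvel': array([ 0.00050375, -0.00082799,  0.00021517,  0.00051679,  0.00216347,
        0.00028202]), 'joint_efforts': array([ 6.54346641e-04, -4.31236231e+01, -2.44217527e+01,  7.16416142e-02,
        5.58476779e-02, -1.44411010e-04]), 'tool_pos': array([ 0.19066146, -0.48873298,  0.25102961]), 'tool_rot': array([-1.57237191e+00,  2.20720100e-04, -2.76977594e+00]), 'contact_force': array([-0.04844828,  0.15272811, -0.03218787]), 'torque': array([ 0.02838128, -0.02378357,  0.00539784]), 'opening': 0.0918779127002956}
scene 434.85709535251806 434.85709535251806 251.55342939792112 203.4505507526836 ['frame', 'fx', 'fy', 'cx', 'cy', 'extrinsics']
[[-0.7977  0.6029 -0.0124  0.3631]
 [-0.4205 -0.5414  0.728   0.0629]
 [ 0.4322  0.586   0.6854 -1.6994]
 [ 0.      0.      0.      1.    ]]
side 420.6101037882602 420.6101037882602 247.94599165718836 188.3977428152017 ['frame', 'fx', 'fy', 'cx', 'cy', 'extrinsics']
[[-0.7594 -0.6503 -0.0182  0.3761]
 [ 0.3403 -0.4209  0.8409 -0.3115]
 [-0.5545  0.6324  0.5409 -1.0647]
 [ 0.      0.      0.      1.    ]]
wrist 288.10142126935295 288.10142126935295 256.3161882784119 189.7327774095033 ['frame', 'fx', 'fy', 'cx', 'cy', 'extrinsics']
[[ 0.3639 -0.9314 -0.0019 -0.5248]
 [ 0.9003  0.3522 -0.2556  0.0327]
 [ 0.2387  0.0913  0.9668 -0.3908]
 [ 0.      0.      0.      1.    ]]
```

View pics/scene0.png

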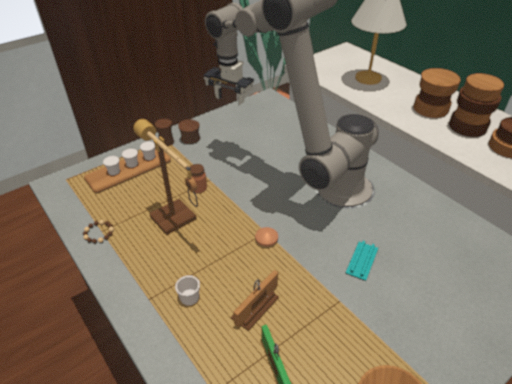

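View pics/side0.png

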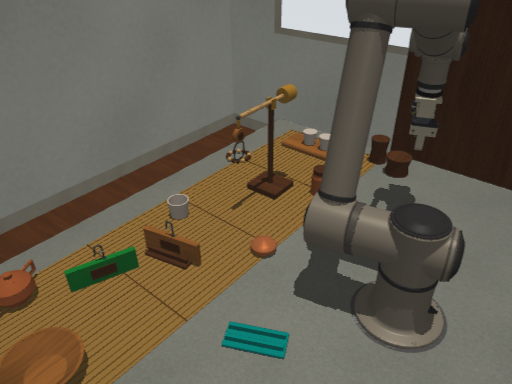

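View pics/wrist0.png

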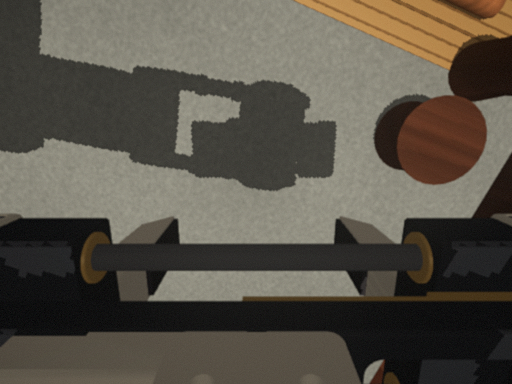

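Possible targets: the wooden plaque at scene (257,300) / side (171,245), and a green plaque at scene (275,355) / side (103,268). Cradles: a wooden one under the wooden plaque, and a teal one at scene (362,260). I choose the wooden plaque and will check it in a close crop.

```bash
cat > h.py <<'E'
import cv2, numpy as np
from cell import sensors, read_camera, hand_in
from scipy.spatial.transform import Rotation as Rn
def cam(n,save=None):
    c=read_camera(n)
    if save: cv2.imwrite(f"pics/{save}.png",c["frame"][:,:,::-1])
    return c
def ray(c,u,v):
    E=c["extrinsics"];R=E[:3,:3];o=-R.T@E[:3,3]
    d=R.T@np.array([(u-c["cx"])/c["fx"],-(v-c["cy"])/c["fy"],-1.]);return o,d/np.linalg.norm(d)
def proj(c,P):
    p=c["extrinsics"][:3,:3]@np.asarray(P,float)+c["extrinsics"][:3,3]
    return np.array([c["cx"]+c["fx"]*p[0]/-p[2],c["cy"]+c["fy"]*p[1]/p[2]])
def plane(c,u,v,z):
    o,d=ray(c,u,v);return o+d*(z-o[2])/d[2]
def tri(*obs):
    A=np.zeros((3,3));b=np.zeros(3)
    for c,u,v in obs:
        o,d=ray(c,u,v);M=np.eye(3)-np.outer(d,d);A+=M;b+=M@o
    X=np.linalg.solve(A,b);return X,[np.round(proj(c,X)-[u,v],1) for c,u,v in obs]
def crop(c,u0,u1,v0,v1,s,name):
    im=c["frame"][v0:v1,u0:u1,::-1]
    cv2.imwrite(f"pics/{name}.png",cv2.resize(im,None,fx=s,fy=s,interpolation=cv2.INTER_CUBIC))
E
python3 - <<'E'
from h import *
a=cam("scene");b=cam("side")
crop(a,220,300,260,340,7,"s1");crop(b,135,215,205,275,7,"d1")
crop(a,130,230,110,240,4.5,"s2");crop(b,215,315,75,205,4.5,"d2")
print(proj(a,[.5,0,0]),proj(b,[.5,0,0]))
E
```

```text
[241.07872115 246.65129837] [246.79925086 232.71862273]
```

View pics/s1.png

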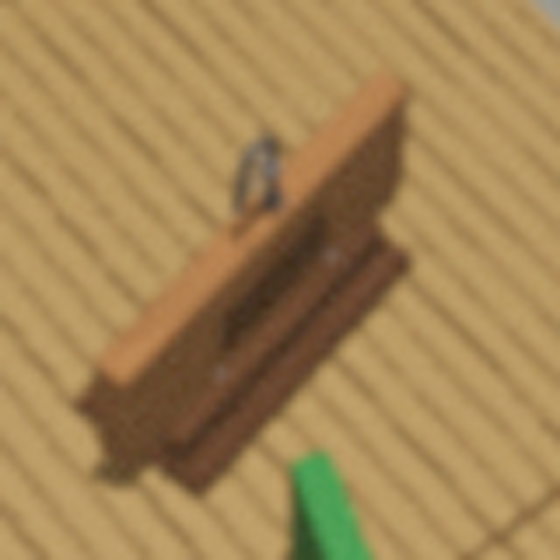

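View pics/d1.png

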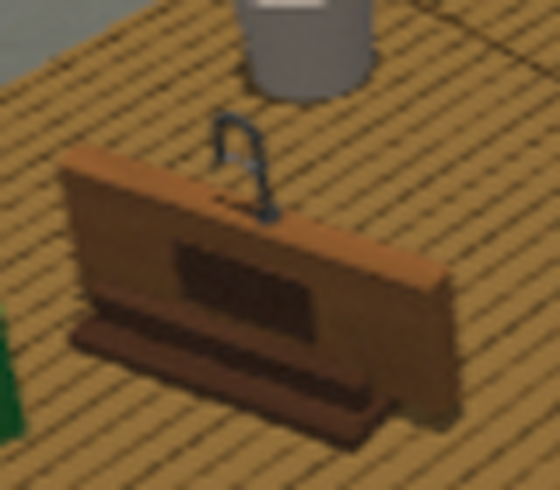

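View pics/s2.png

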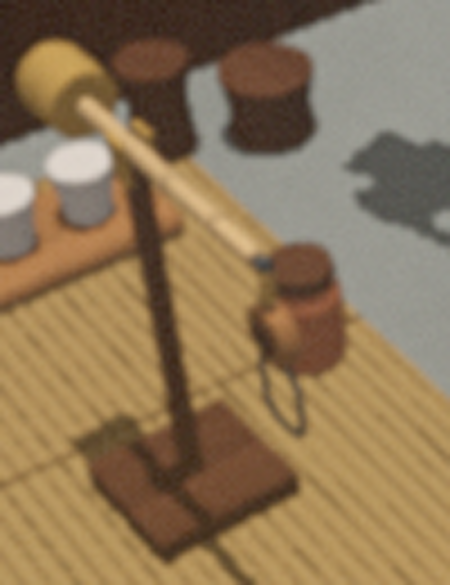

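View pics/d2.png

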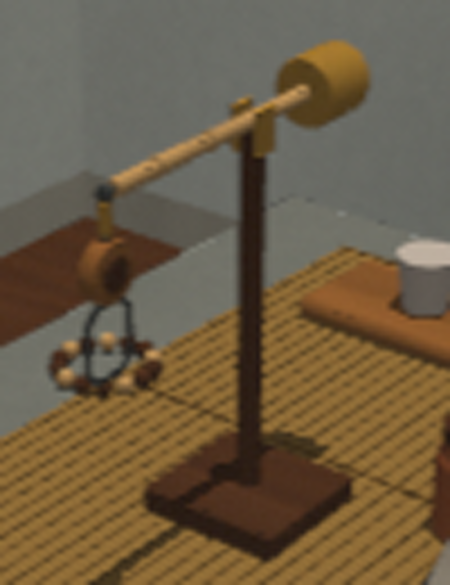

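The crops confirm it: in s1 and d1 the wooden plaque sits in the wooden cradle. Its hook's shank is at the robot-side end and its free end points away, to the left in the side view. Rough triangulation next.

Run:
```python
from h import *
a=cam("scene");b=cam("side")
def T(n,s,d,so=(220,260,7),do=(135,205,7)):
    X,r=tri((a,s[0]/so[2]+so[0],s[1]/so[2]+so[1]),(b,d[0]/do[2]+do[0],d[1]/do[2]+do[1]));print(n,np.round(X,4),r);return X
p=T("-x end",(398,82),(441,281));q=T("+x end",(110,375),(69,160))
print(np.linalg.norm(q-p),np.degrees(np.arctan2(*(q-p)[1::-1])))
T("hooktop",(265,140),(240,117))
T("mid top",(255,222),(262,212))
S=(130,110,4.5);D=(215,75,4.5)
T("beamtip",(263,262),(105,190),S,D)
T("disc",(278,335),(106,270),S,D)
T("loop low",(297,432),(101,383),S,D)
T("weight",(65,90),(330,80),S,D)
T("post top",(145,150),(252,130),S,D)
```

```text
-x end [0.5089 0.1986 0.0734] [array([-0.1, -0.3]), array([-0.2,  0.3])]
+x end [0.6918 0.2417 0.0716] [array([0.1, 0.1]), array([ 0.1, -0.1])]
0.18783979622702857 13.255561799817999
hooktop [0.5973 0.2196 0.1262] [array([-0.1, -0.2]), array([-0.1,  0.2])]
mid top [0.6004 0.2153 0.0709] [array([-0.4, -0.8]), array([-0.6,  0.7])]
beamtip [ 0.6077 -0.0956  0.3344] [array([-0. , -0.1]), array([-0. ,  0.1])]
disc [ 0.6065 -0.0917  0.2756] [array([-0.1, -0.4]), array([-0.2,  0.4])]
loop low [ 0.6064 -0.0832  0.1913] [array([-0. , -0.1]), array([-0.,  0.])]
weight [ 0.6149 -0.3623  0.3315] [array([-0.1, -0.7]), array([-0.3,  0.6])]
post top [ 0.6063 -0.2568  0.3293] [array([0.1, 0.5]), array([ 0.2, -0.4])]
```

Heights agree with the text to within a few mm; the board top reads 72 mm against an expected 80, so I'll refine it with the wrist camera. On the way I'll look down at the loop.

```bash
cat >> h.py <<'E'
def go(P,yawdeg=None):
    s=sensors.observe();R=Rn.from_euler('xyz',s["tool_rot"]).as_matrix()
    d=R.T@(np.asarray(P)-s["tool_pos"]);x=R[:,0];y=np.degrees(np.arctan2(x[1],x[0]))
    print("t %.2f"%s["time"],"tcp",np.round(s["tool_pos"],4),"yaw %.2f"%y,"shift",np.round(d,4),"dist %.3f"%np.linalg.norm(d),
      "twist",None if yawdeg is None else round(-((yawdeg-y+180)%360-180),2),"q",np.round(s["qpos"],2))
E
python3 - <<'E'
from h import *
go([.47,-.10,.30],-165)
a=cam("scene");b=cam("side")
print("canister", [np.round(plane(a,197,171,.1),3),np.round(plane(b,320,172,.1),3)])
print("censer", np.round(plane(a,267,240,.01),3))
E
```

```text
t 0.35 tcp [ 0.1907 -0.489   0.2516] yaw -158.70 shift [-0.4015 -0.0483 -0.261 ] dist 0.481 twist 6.3 q [-1.34  0.34  1.52  0.    1.28 -0.15]
canister [array([ 0.46, -0.33,  0.1 ]), array([ 0.439, -0.321,  0.1  ])]
censer [0.417 0.037 0.01 ]
```

{"op": "send_rows", "data": {
  "motion": [
    [[-0.04,-0.005,-0.026,0],[-0.08,-0.01,-0.052,0],[-0.12,-0.015,-0.078,0],[-0.16,-0.02,-0.104,0],[-0.2,-0.025,-0.13,0],[-0.24,-0.03,-0.156,0],[-0.28,-0.035,-0.182,0],[-0.32,-0.04,-0.208,0]]
  ]
}}

```text
time: 1.25
tool_pos: [0.4141, -0.1773, 0.2922]
tool_rot: [-1.57, 0.0, -2.77]
contact_force: [1.2, 0.2, 0.6]
opening: 0.092
```

{"op": "send_rows", "data": {
  "motion": [
    [[-0.03,-0.005,-0.02,0],[-0.055,-0.008,-0.035,0],[-0.075,-0.008,-0.05,0],[-0.075,-0.008,-0.05,0],[-0.075,-0.008,-0.05,0]]
  ]
}}

```text
time: 1.75
tool_pos: [0.4657, -0.1033, 0.3001]
tool_rot: [-1.57, -0.0, -2.769]
contact_force: [-0.1, 0.4, -0.1]
opening: 0.0919
```

Run:
```python
from h import *
go([.47,-.10,.30],-165)
c=cam("wrist","w1")
print(np.round(c["extrinsics"],4)); print(proj(c,[.6064,-.0832,.195]))
```

```text
t 1.75 tcp [ 0.4657 -0.1033  0.3001] yaw -158.62 shift [-0.0052  0.0001 -0.0015] dist 0.005 twist 6.38 q [-0.38  0.22  1.56 -0.    1.36  0.82]
[[ 3.651e-01 -9.310e-01  2.000e-04 -2.668e-01]
 [ 9.000e-01  3.529e-01 -2.559e-01 -3.380e-01]
 [ 2.381e-01  9.350e-02  9.667e-01 -5.384e-01]
 [ 0.000e+00  0.000e+00  0.000e+00  1.000e+00]]
[299.60576618  16.11175483]
```

View pics/w1.png

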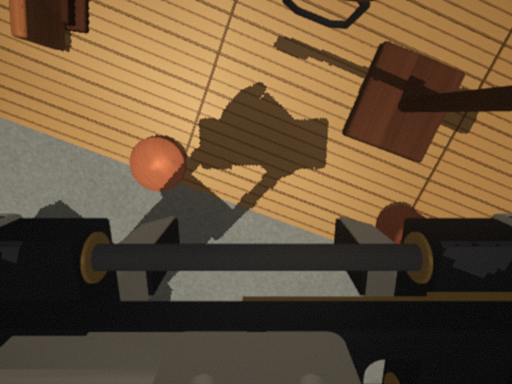

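The loop bar is at the top edge, from about (295,10) to (345,25). I'll move closer for a second view.

{"op": "send_rows", "data": {
  "motion": [
    [[-0.03,-0.01,0.01,2],[-0.04,-0.02,0.01,4],[-0.04,-0.02,0.01,4]]
  ]
}}

```text
time: 2.1
tool_pos: [0.5072, -0.0997, 0.3209]
tool_rot: [-1.569, 0.002, -2.841]
contact_force: [0.0, -0.6, 0.0]
opening: 0.0916
```

Run:
```python
from h import *
go([.47,-.10,.30],-165)
c=cam("wrist","w2")
crop(c,200,456,0,180,3,"w2c"); print(proj(c,[.6064,-.0832,.195]))
```

```text
t 2.10 tcp [ 0.5072 -0.0997  0.3209] yaw -162.77 shift [ 0.0357  0.0208 -0.0107] dist 0.043 twist 2.23 q [-0.34  0.28  1.42 -0.    1.44  0.93]
[271.65746069  75.84998435]
```

View pics/w2c.png

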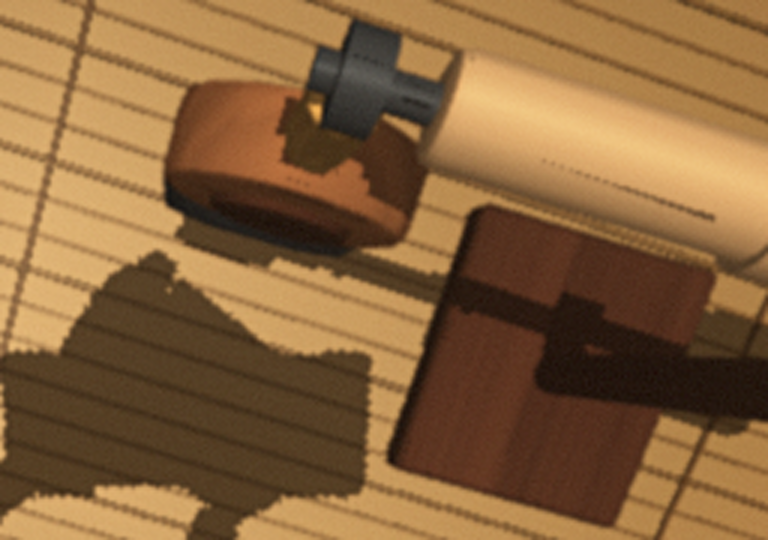

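```bash
python3 - <<'E'
from h import *
c=cam("wrist");
f=lambda u,v,z:plane(c,200+u/3,v/3,z)
for A,B in [((465,55),(765,149)),((430,170),(750,270))]:
    p,q=f(*A,.336),f(*B,.336);d=q-p;print(np.round(p,4),np.round(q,4),"yaw",np.degrees(np.arctan2(d[0],-d[1])))
# foot edges at z=.024
k=[f(*x,.024) for x in [(478,207),(715,265),(612,525),(392,462)]]
print(np.round(k,4), np.round(np.mean(k,0),4))
for i in range(4):
    d=k[(i+1)%4]-k[i];print(np.linalg.norm(d),np.degrees(np.arctan2(d[1],d[0])))
print("tip",np.round(f(362,75,.336),4))
# disc edges: top face front
d=f(405,240,.27)-f(175,180,.27);print("disc yaw",np.degrees(np.arctan2(d[0],-d[1])))
E
python3 - <<'E'
import cv2
im=cv2.imread('pics/w1.png');cv2.imwrite('pics/w1c.png',cv2.resize(im[0:70,250:400],None,fx=5,fy=5,interpolation=cv2.INTER_CUBIC))
E
```

```text
[ 0.6149 -0.1041  0.336 ] [ 0.6163 -0.144   0.336 ] yaw 2.056702075673639
[ 0.6015 -0.1048  0.336 ] [ 0.6028 -0.1489  0.336 ] yaw 1.6030998694613603
[[ 0.6717 -0.1987  0.024 ]
 [ 0.6814 -0.3151  0.024 ]
 [ 0.5525 -0.3217  0.024 ]
 [ 0.5492 -0.2034  0.024 ]] [ 0.6137 -0.2597  0.024 ]
0.11680876117977526 -85.24492525645017
0.12907612732904827 -177.08904960636548
0.11834274669577209 91.60844843666395
0.12263708911435785 2.1802770703138545
tip [ 0.6091 -0.0929  0.336 ]
disc yaw 3.786423773804715
```

View pics/w1c.png

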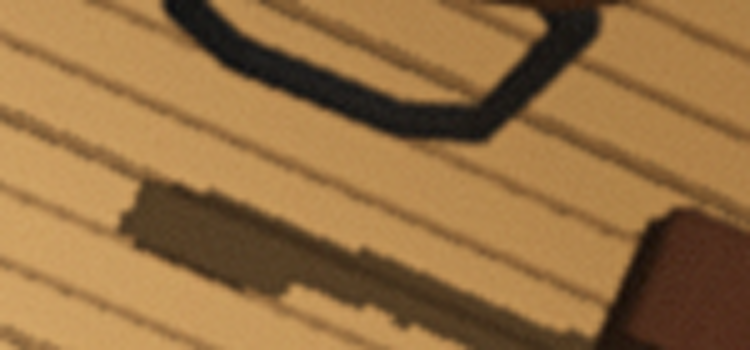

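Stand: bar near (0.608, -0.092), yaw about 2°. Now to the plaque for wrist views.

Run:
```python
from h import *
go([.48,.19,.30],-167)
```

```text
t 2.20 tcp [ 0.5056 -0.0994  0.3197] yaw -162.70 shift [-0.0616  0.0195 -0.2839] dist 0.291 twist 4.3 q [-0.34  0.28  1.42 -0.    1.44  0.93]
```

{"op": "send_rows", "data": {
  "motion": [
    [[-0.01,0.003,-0.04,1],[-0.018,0.006,-0.08,2],[-0.026,0.009,-0.12,3],[-0.034,0.012,-0.16,4],[-0.042,0.015,-0.2,4],[-0.052,0.018,-0.24,4],[-0.06,0.02,-0.275,4],[-0.062,0.02,-0.284,4]]
  ]
}}

```text
time: 3.0
tool_pos: [0.4789, 0.1921, 0.2987]
tool_rot: [-1.571, -0.003, -2.906]
contact_force: [0.1, -0.8, -0.6]
opening: 0.0921
```

{"op": "send_rows", "data": {
  "motion": [
    [[0,0,0,0],[0,0,0,0]]
  ]
}}

```text
time: 3.2
tool_pos: [0.4786, 0.191, 0.2985]
tool_rot: [-1.57, -0.003, -2.906]
contact_force: [-0.9, -0.3, 0.3]
opening: 0.0922
```

Run:
```python
from h import *
go([.43,.19,.30],-167)
c=cam("wrist","w3");np.save("w3E.npy",c["extrinsics"])
```

```text
t 3.20 tcp [0.4786 0.191  0.2985] yaw -166.51 shift [ 0.0475 -0.0014 -0.0103] dist 0.049 twist 0.49 q [ 0.23  0.29  1.46 -0.    1.39  1.57]
```

View pics/w3.png

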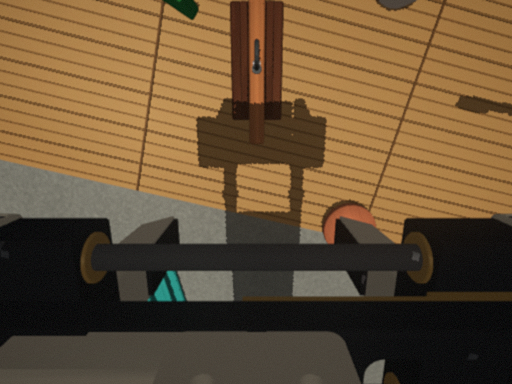

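Plaque's robot-side end is at (257,143), axis at u≈257, hook near (257,60). Second view with a different position.

{"op": "send_rows", "data": {
  "motion": [
    [[-0.04,0.02,0.0,0.2],[-0.06,0.03,0.0,0.2],[-0.06,0.03,0.0,0.2],[-0.06,0.03,0.0,0.2]]
  ]
}}

```text
time: 3.65
tool_pos: [0.537, 0.2033, 0.2682]
tool_rot: [-1.57, -0.004, -2.912]
contact_force: [0.0, 0.4, -0.5]
opening: 0.0919
```

Run:
```python
from h import *
go([.43,.19,.30],-167)
c=cam("wrist","w4");np.save("w4E.npy",c["extrinsics"])
crop(c,200,328,0,256,2.3,"w4c")
im=cv2.imread("pics/w3.png");cv2.imwrite("pics/w3c.png",cv2.resize(im[0:170,200:328],None,fx=3.5,fy=3.5,interpolation=cv2.INTER_CUBIC))
```

```text
t 3.65 tcp [0.537  0.2033 0.2682] yaw -166.86 shift [ 0.1074 -0.0314 -0.0114] dist 0.112 twist 0.14 q [ 0.23  0.42  1.35 -0.    1.37  1.57]
```

View pics/w4c.png

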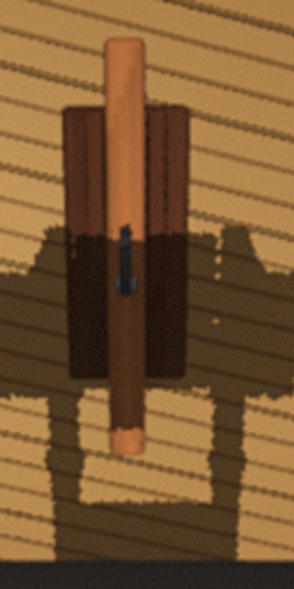

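View pics/w3c.png

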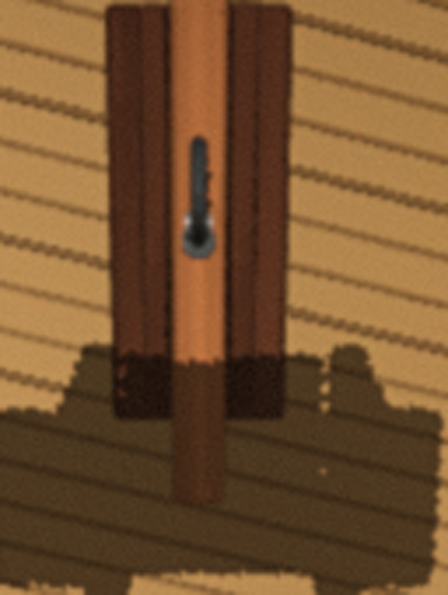

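Run:
```python
from h import *
c=cam("wrist");A=dict(c);B=dict(c);A["extrinsics"]=np.load("w3E.npy");B["extrinsics"]=np.load("w4E.npy")
X,r=tri((A,256.9,142.9),(B,255.2,197.8));print("-x end",X,r)
Y,r=tri((A,256.9,68.3),(B,254.8,123));print("shank ring",Y,r)
for z in (.072,.076,.08):
    p=plane(B,255.2,197.8,z);q=plane(B,254.3,17.4,z);d=q-p
    print(z,np.round(p,4),np.round(q,4),"len",np.linalg.norm(d),"yaw",np.degrees(np.arctan2(d[1],d[0])),"mid",np.round((p+q)/2,4))
    # width
    print(" w", np.linalg.norm(plane(B,200+106/2.3,100,z)-plane(B,200+145/2.3,100,z)), np.linalg.norm(plane(A,200+172/3.5,60,z)-plane(A,200+227/3.5,60,z)))
```

```text
-x end [0.51182373 0.19792141 0.08483375] [array([-0.1, -0. ]), array([0.1, 0. ])]
shank ring [0.59311927 0.2174174  0.08061483] [array([-0.1, -0. ]), array([0.1, 0. ])]
0.072 [0.508  0.1973 0.072 ] [0.6951 0.2418 0.072 ] len 0.1922874067818629 yaw 13.390712095453953 mid [0.6016 0.2195 0.072 ]
 w 0.018554213256880368 0.018153120135442853
0.076 [0.5092 0.1975 0.076 ] [0.694  0.2415 0.076 ] len 0.18995618911863626 yaw 13.390712095453951 mid [0.6016 0.2195 0.076 ]
 w 0.018329269198423204 0.017951573414379005
0.08 [0.5104 0.1978 0.08  ] [0.6929 0.2412 0.08  ] len 0.1876249714554096 yaw 13.39071209545395 mid [0.6016 0.2195 0.08  ]
 w 0.018104325139966064 0.017750026693315237
```

Board top ≈ 0.08, middle (0.6016, 0.2193), yaw 13.4°, and the 190 × 18 mm size matches. I turn the hand half round so the camera ends up on the side away from the pendant.

{"op": "send_rows", "data": {
  "motion": [
    [[0,0,0,-8.5],[0,0,0,-17],[0,0,0,-25.5],[0,0,0,-34],[0,0,0,-42.5],[0,0,0,-51],[0,0,0,-59.5],[0,0,0,-68]]
  ]
}}

```text
time: 4.55
tool_pos: [0.5361, 0.2036, 0.2705]
tool_rot: [-1.571, -0.001, -1.719]
contact_force: [-0.3, -0.4, 0.8]
opening: 0.0916
```

{"op": "send_rows", "data": {
  "motion": [
    [[0,0.01,0,-8.5],[0,0.02,0,-17],[0,0.03,0,-25.5],[0,0.04,0,-34],[0,0.05,0,-42.5],[0,0.06,0,-51],[0,0.06,0,-59.5],[0,0.06,0,-68]]
  ]
}}

```text
time: 5.35
tool_pos: [0.5355, 0.2032, 0.2114]
tool_rot: [-1.571, -0.0, -0.526]
contact_force: [0.4, -0.8, 0.2]
opening: 0.092
```

Run:
```python
from h import *
go([.5286,.2019,.2],13.4)
```

```text
t 5.35 tcp [0.5355 0.2032 0.2114] yaw -30.12 shift [-0.0054  0.0114 -0.0046] dist 0.013 twist -43.52 q [ 0.23  0.46  1.45 -0.    1.23 -0.82]
```

{"op": "send_rows", "data": {
  "motion": [
    [[-0.002,0.01,-0.002,-8.5],[-0.005,0.02,-0.005,-17],[-0.005,0.03,-0.005,-25.5],[-0.005,0.04,-0.005,-34],[-0.005,0.05,-0.005,-42],[-0.005,0.06,-0.005,-43.5],[-0.005,0.06,-0.005,-43.5],[-0.005,0.06,-0.005,-43.5]]
  ]
}}

```text
time: 6.15
tool_pos: [0.5287, 0.2013, 0.1519]
tool_rot: [-1.571, -0.001, 0.231]
contact_force: [1.0, -0.2, 0.1]
opening: 0.092
```

Run:
```python
from h import *
go([.5286,.2019,.064],13.4); print(sensors.observe()["contact_force"])
c=cam("wrist","w5");a=cam("scene");crop(a,180,320,190,340,4,"s5")
```

```text
t 6.15 tcp [0.5287 0.2013 0.1519] yaw 13.23 shift [0.     0.0879 0.0007] dist 0.088 twist -0.17 q [ 0.23  0.51  1.55 -0.    1.08 -1.57]
[ 0.97906851 -0.18778435  0.05103286]
```

View pics/s5.png

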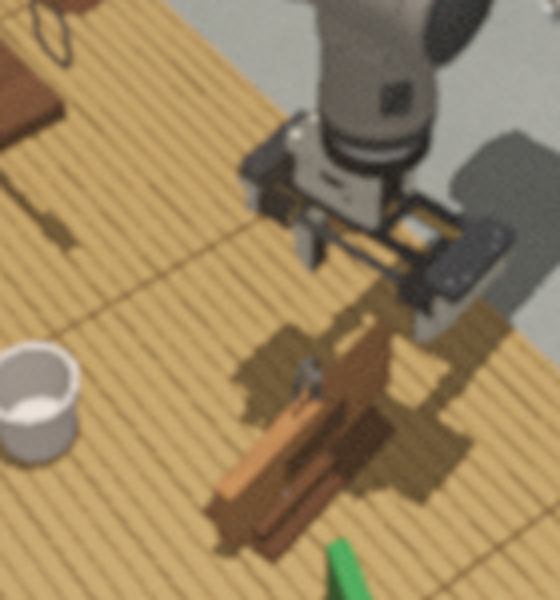

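View pics/w5.png

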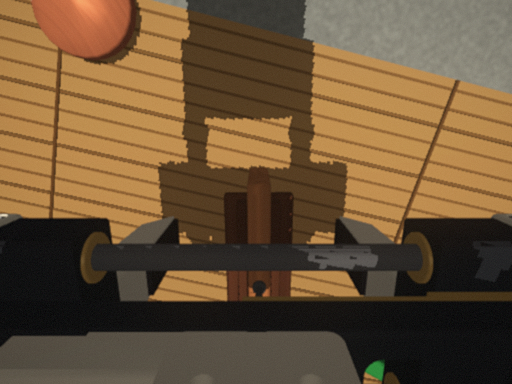

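{"op": "send_rows", "data": {
  "motion": [
    [[0,0.03,0.001,0],[0,0.055,0.001,0],[0,0.075,0.001,0],[0,0.088,0.001,0],[0,0.088,0.001,0],[0,0.088,0.001,0]]
  ],
  "gripper": 0.55
}}

```text
time: 6.85
tool_pos: [0.5294, 0.2025, 0.0648]
tool_rot: [-1.571, -0.002, 0.232]
contact_force: [-0.5, 0.5, -0.0]
opening: 0.0521
```

Run:
```python
from h import *
go([.5286,.2019,.064],13.4); 
for i in range(3): print(sensors.observe()["contact_force"],sensors.observe()["torque"])
c=cam("wrist","w6")
```

```text
t 6.85 tcp [0.5294 0.2025 0.0648] yaw 13.27 shift [-0.0009  0.0008 -0.0004] dist 0.001 twist -0.13 q [ 0.23  0.62  1.63 -0.    0.89 -1.57]
[-0.50339222  0.50076743 -0.00843332] [ 0.11516699 -0.13016182  0.01391167]
[-0.50339222  0.50076743 -0.00843332] [ 0.11516699 -0.13016182  0.01391167]
[-0.50339222  0.50076743 -0.00843332] [ 0.11516699 -0.13016182  0.01391167]
```

View pics/w6.png

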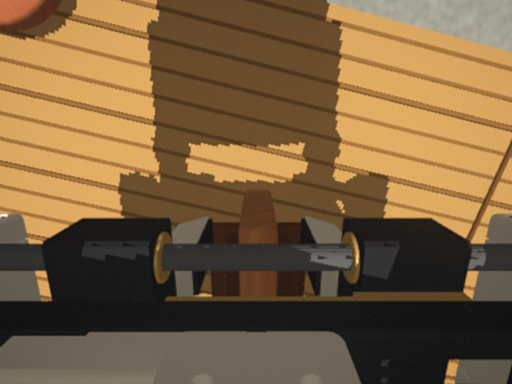

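{"op": "send_rows", "data": {
  "motion": [
    [[0,0,0,0],[0,0,0,0],[0,0,0,0],[0,0,0,0],[0,0,0,0],[0,0,0,0]]
  ],
  "gripper": 0.0,
  "grip_force": 60
}}

```text
time: 7.5
tool_pos: [0.5297, 0.2026, 0.0654]
tool_rot: [-1.571, -0.003, 0.232]
contact_force: [-0.5, -1.5, 1.4]
opening: 0.018
```

{"op": "send_rows", "data": {
  "motion": [
    [[0,-0.005,0,0],[0,-0.012,0,0],[0,-0.025,0,0],[0,-0.04,0,0],[0,-0.06,0,0],[0,-0.08,0,0],[0,-0.1,0,0],[0,-0.1,0,0]]
  ]
}}

```text
time: 8.3
tool_pos: [0.5309, 0.203, 0.1691]
tool_rot: [-1.571, -0.01, 0.232]
contact_force: [0.1, 0.7, -0.7]
opening: 0.0181
```

Run:
```python
from h import *
go([.533,-.092,.17],2); 
F=[]
a=cam("scene","s6");F.append(sensors.observe());b=cam("side","d6");F.append(sensors.observe())
for f in F: print(f["contact_force"],f["torque"],f["opening"])
crop(a,180,320,190,340,4,"s6c");crop(b,100,230,170,280,5,"d6c")
```

```text
t 8.30 tcp [0.5309 0.203  0.1691] yaw 13.28 shift [-0.0657 -0.0014 -0.2876] dist 0.295 twist 11.28 q [ 0.23  0.49  1.53 -0.    1.11 -1.57]
[ 0.24855526 -0.55676803 -1.49087458] [0.0776138  0.00713681 0.03884648] 0.01771318392213791
[-0.54508853  0.77866832 -1.33845991] [ 0.04289377 -0.01002678 -0.03898225] 0.017445946817322155
```

View pics/s6c.png

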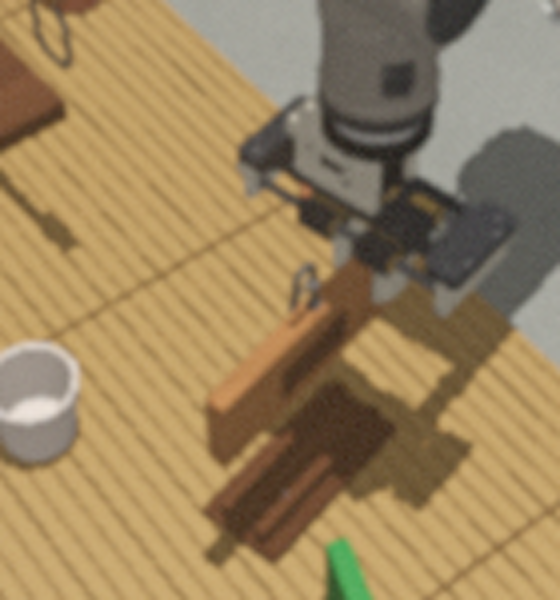

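View pics/d6c.png

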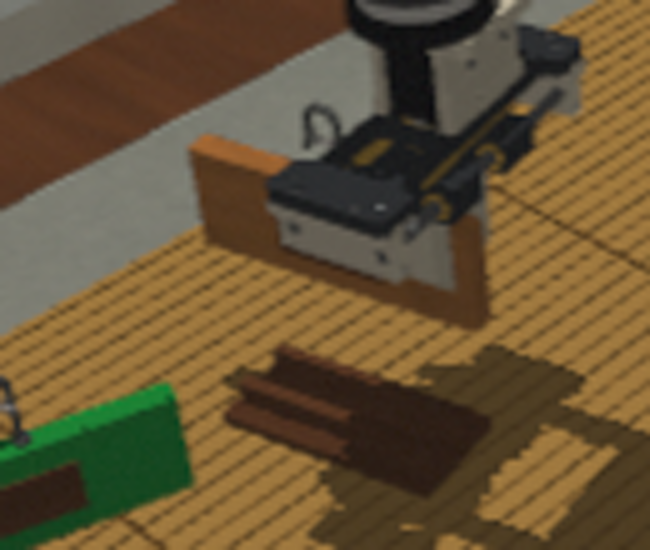

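Plaque is lifted level at z_TCP 0.169, cradle empty. Now to a pre-insertion pose, hook about 55 mm short of the loop and a little low.

Run:
```python
from h import *
go([.479,-.0965,.158],2);
```

```text
t 8.40 tcp [0.5293 0.2026 0.1658] yaw 13.27 shift [-0.1176  0.0074 -0.2795] dist 0.303 twist 11.27 q [ 0.23  0.49  1.53 -0.    1.11 -1.57]
```

{"op": "send_rows", "data": {
  "motion": [
    [[-0.01,0,-0.015,1],[-0.025,0,-0.05,2.5],[-0.045,0.001,-0.09,4.5],[-0.065,0.002,-0.135,6.5],[-0.08,0.004,-0.18,8.5],[-0.1,0.006,-0.22,10],[-0.11,0.007,-0.25,11.3],[-0.117,0.008,-0.27,11.3]]
  ]
}}

```text
time: 9.2
tool_pos: [0.4762, -0.0892, 0.1563]
tool_rot: [-1.57, -0.002, 0.032]
contact_force: [0.5, 0.6, -1.1]
opening: 0.0178
```

{"op": "send_rows", "data": {
  "motion": [
    [[0,0,-0.005,0],[0,0,-0.009,0],[0,0,-0.009,0],[0,0,-0.009,0],[0,0,-0.009,0]]
  ]
}}

```text
time: 9.7
tool_pos: [0.4766, -0.0972, 0.1562]
tool_rot: [-1.57, -0.002, 0.033]
contact_force: [-0.8, 0.0, -1.6]
opening: 0.0178
```

Run:
```python
from h import *
a=cam("scene","s7");b=cam("side","d7")
go([.479,-.0965,.158],2); 
print(sensors.observe()["contact_force"],sensors.observe()["torque"],sensors.observe()["tool_rot"])
crop(a,140,260,110,240,4.6,"s7c");crop(b,195,315,85,215,4.6,"d7c")
```

```text
t 9.80 tcp [ 0.4766 -0.0975  0.1563] yaw 1.88 shift [ 0.0024 -0.0017  0.0009] dist 0.003 twist -0.12 q [-0.36  0.38  1.77  0.    1.   -1.96]
[-0.3100641  -0.03254965 -2.0299015 ] [0.14055008 0.02097581 0.02681369] [-1.57005839 -0.00214115  0.0328519 ]
```

View pics/s7c.png

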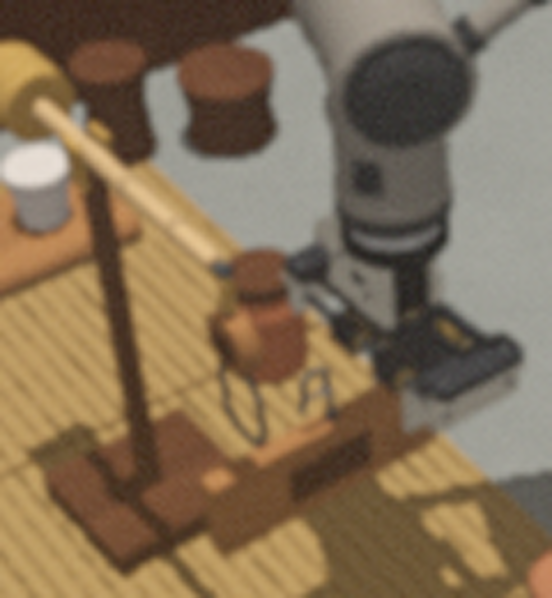

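View pics/d7c.png

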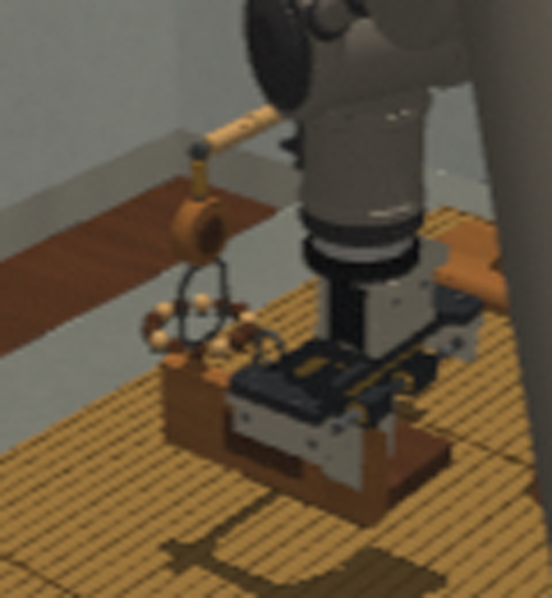

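Run:
```python
from h import *
E=np.array([[.3651,-.9310,.0002,-.2668],[.9,.3529,-.2559,-.338],[.2381,.0935,.9667,-.5384],[0,0,0,1]])
c=dict(fx=288.10142,fy=288.10142,cx=256.316,cy=189.733,extrinsics=E)
for p in [(235,50),(317,85),(400,120),(480,125)]: print(p,np.round(plane(c,250+p[0]/5,p[1]/5,.195),4))
a=cv2.imread("pics/s7.png");b=cv2.imread("pics/d7.png")
cv2.imwrite("pics/z.png",np.hstack([cv2.resize(a[180:230,170:220],(400,400),interpolation=cv2.INTER_CUBIC),cv2.resize(b[130:180,220:270],(400,400),interpolation=cv2.INTER_CUBIC)]))
```

```text
(235, 50) [ 0.6094 -0.0798  0.195 ]
(317, 85) [ 0.6096 -0.0929  0.195 ]
(400, 120) [ 0.6098 -0.1064  0.195 ]
(480, 125) [ 0.6136 -0.1178  0.195 ]
```

View pics/z.png

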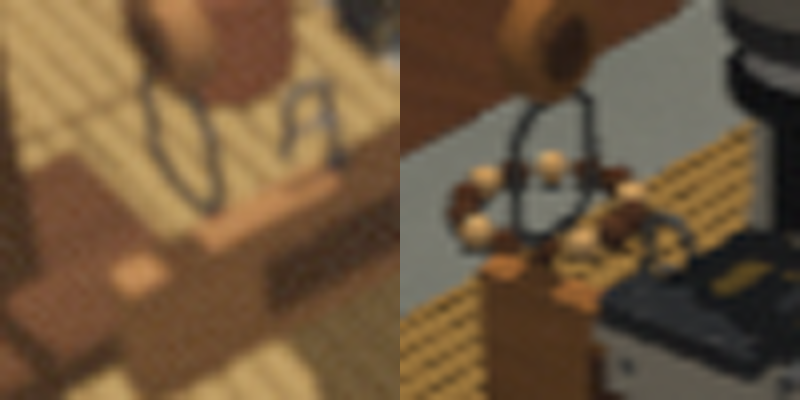

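Run:
```python
from h import *
a=cam("scene");b=cam("side")
print("bar pred",proj(a,[.609,-.0925,.195]),proj(b,[.609,-.0925,.195]))
for s in(-1,1): print("  ends",proj(a,[.609-s*.0008,-.0925+s*.023,.195]),proj(b,[.609-s*.0008,-.0925+s*.023,.195]))
print(tri((a,193.5,203.7),(b,238.5,158.7)))
print("hook top pred",proj(a,[.5504,-.095,.2215]),proj(b,[.5504,-.095,.2215]))
print(tri((a,208.1,190.8),(b,253.7,157)))
print("board +x top end pred",proj(a,[.645,-.092,.1709]),proj(b,[.645,-.092,.1709]))
```

```text
bar pred [193.57929336 203.8187202 ] [238.69011287 157.80313661]
  ends [189.53034654 199.9690717 ] [243.19579005 155.08322018]
  ends [197.70738792 207.74362062] [234.08366541 160.58388445]
(array([ 0.6088601 , -0.09262443,  0.19324381]), [array([0.2, 0.5]), array([ 0.3, -0.4])])
hook top pred [208.24903167 189.39155725] [253.02501521 155.65625404]
(array([ 0.55032852, -0.09738689,  0.21495244]), [array([-0.1, -0.3]), array([-0.1,  0.2])])
board +x top end pred [184.60023286 214.37649262] [230.65786708 161.01616969]
```

Bar measured at (0.609, -0.0925, 0.193–0.195), consistent across the wrist and two-view measurements. I raise to threading height, then check.

{"op": "send_rows", "data": {
  "motion": [
    [[0,-0.005,0.001,0],[0.005,-0.01,0.002,0],[0.01,-0.0145,0.0025,0],[0.015,-0.0145,0.0025,0],[0.015,-0.0145,0.0025,0],[0.015,-0.0145,0.0025,0]]
  ]
}}

```text
time: 10.5
tool_pos: [0.4914, -0.0947, 0.1706]
tool_rot: [-1.57, -0.002, 0.033]
contact_force: [0.2, -0.7, -2.2]
opening: 0.0175
```

Run:
```python
from h import *
a=cam("scene","s8");b=cam("side","d8")
go([.535,-.095,.171],2); 
s=sensors.observe();print(s["contact_force"],s["torque"],s["tool_rot"])
A=a["frame"][:,:,::-1];B=b["frame"][:,:,::-1]
cv2.imwrite("pics/z8.png",np.hstack([cv2.resize(A[180:230,170:220],(400,400),interpolation=cv2.INTER_CUBIC),cv2.resize(B[130:180,220:270],(400,400),interpolation=cv2.INTER_CUBIC)]))
```

```text
t 10.60 tcp [ 0.4912 -0.0947  0.1706] yaw 1.86 shift [ 0.0438 -0.0004 -0.0017] dist 0.044 twist -0.14 q [-0.34  0.38  1.71  0.    1.05 -1.95]
[ 0.59778825  0.50795075 -2.52665822] [ 0.0687477  -0.03453462 -0.00757168] [-1.56985867e+00 -1.43745218e-03  3.24902419e-02]
```

View pics/z8.png

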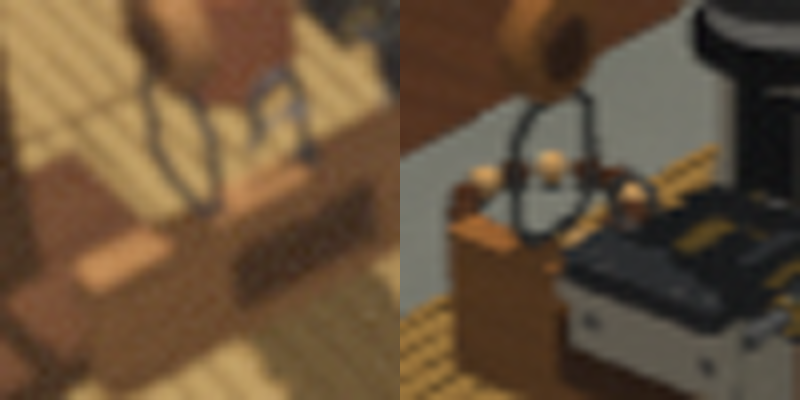

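{"op": "send_rows", "data": {
  "motion": [
    [[0.008,0,0,0],[0.016,0,0,0],[0.022,0,0,0],[0.022,0,0,0]]
  ]
}}

```text
time: 11.0
tool_pos: [0.5142, -0.094, 0.1705]
tool_rot: [-1.57, -0.002, 0.033]
contact_force: [-0.3, 1.0, -2.2]
opening: 0.0179
```

Run:
```python
from h import *
a=cam("scene","s9");b=cam("side","d9")
go([.535,-.095,.171],2); 
s=sensors.observe();print(s["contact_force"],s["torque"])
t=s["tool_pos"];ps=t+np.array([.0738+.0135,.0028,.089-.0554]);bt=[.609,-.0925,.195]
for c,o in((a,(170,180)),(b,(220,130))): print("hook end",(proj(c,ps)-o)*8,"bar",(proj(c,bt)-o)*8)
A=a["frame"][:,:,::-1];B=b["frame"][:,:,::-1]
cv2.imwrite("pics/z9.png",np.hstack([cv2.resize(A[180:230,170:220],(400,400),interpolation=cv2.INTER_CUBIC),cv2.resize(B[130:180,220:270],(400,400),interpolation=cv2.INTER_CUBIC)]))
```

```text
t 11.10 tcp [ 0.5132 -0.0939  0.1704] yaw 1.87 shift [ 0.0218 -0.0006 -0.0018] dist 0.022 twist -0.13 q [-0.33  0.42  1.65  0.    1.07 -1.93]
[ 0.8065002  -0.49611247 -2.01918134] [ 0.14588975 -0.02083281 -0.02710625]
hook end [206.81907055 166.50241148] bar [188.63434685 190.5497616 ]
hook end [162.44574348 210.35456889] bar [149.52090293 222.42509288]
```

View pics/z9.png

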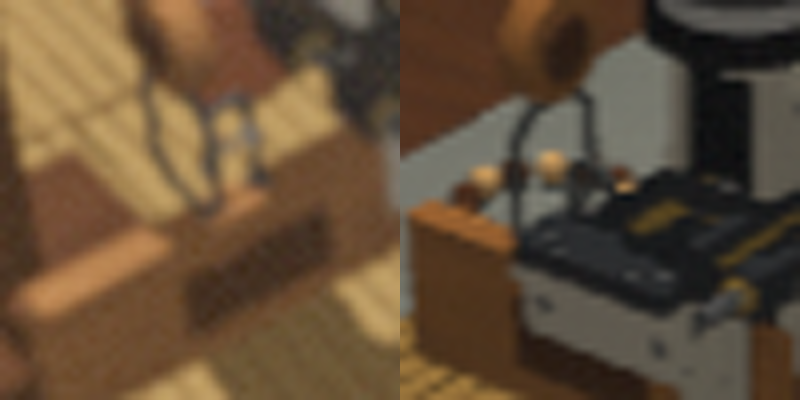

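{"op": "send_rows", "data": {
  "motion": [
    [[0.006,0,0,0],[0.012,0,0,0],[0.018,0,-0.001,0],[0.0215,0,-0.0015,0],[0.0215,0,-0.0015,0],[0.0215,0,-0.0015,0]]
  ]
}}

```text
time: 11.7
tool_pos: [0.5347, -0.0947, 0.1703]
tool_rot: [-1.57, -0.0, 0.033]
contact_force: [0.1, -0.4, -1.4]
opening: 0.0177
```

```bash
cat > look.py <<'E'
from h import *
import sys
n=sys.argv[1]
a=cam("scene","s"+n);b=cam("side","d"+n);c=cam("wrist","w"+n)
go([.535,-.095,.171],2); 
s=sensors.observe();print("F",np.round(s["contact_force"],2),np.round(s["torque"],3),s["opening"],s["tool_rot"])
t=s["tool_pos"];bt=[.609,-.0925,.195]
for c,o in((a,(165,175)),(b,(215,115))):
    f=lambda x,z:np.round((proj(c,t+np.array([.0738+x,.0024+.0325*x,z-.0554]))-o)*8)
    print("end",f(.0135,.089),"seat",f(0,.113),"hooktop",f(0,.1185),"shankbase",f(-.01,.07),"rest bar",np.round((proj(c,bt)-o)*8))
A=a["frame"][:,:,::-1];B=b["frame"][:,:,::-1]
cv2.imwrite("pics/z%s.png"%n,np.hstack([cv2.resize(A[175:235,165:215],(400,480),interpolation=cv2.INTER_CUBIC),cv2.resize(B[115:175,215:265],(400,480),interpolation=cv2.INTER_CUBIC)]))
E
python3 look.py 10
```

```text
t 11.85 tcp [ 0.5345 -0.0947  0.1704] yaw 1.87 shift [ 0.0004 -0.0006 -0.0003] dist 0.001 twist -0.13 q [-0.32  0.45  1.59  0.    1.1  -1.92]
F [-0.41  0.1  -1.46] [ 0.062 -0.038 -0.037] 0.017753063766894433 [-1.56965601e+00 -7.15093328e-04  3.26276243e-02]
end [199. 229.] seat [221. 168.] hooktop [220. 157.] shankbase [254. 237.] rest bar [229. 231.]
end [164. 314.] seat [188. 270.] hooktop [187. 258.] shankbase [210. 372.] rest bar [190. 342.]
```

View pics/z10.png

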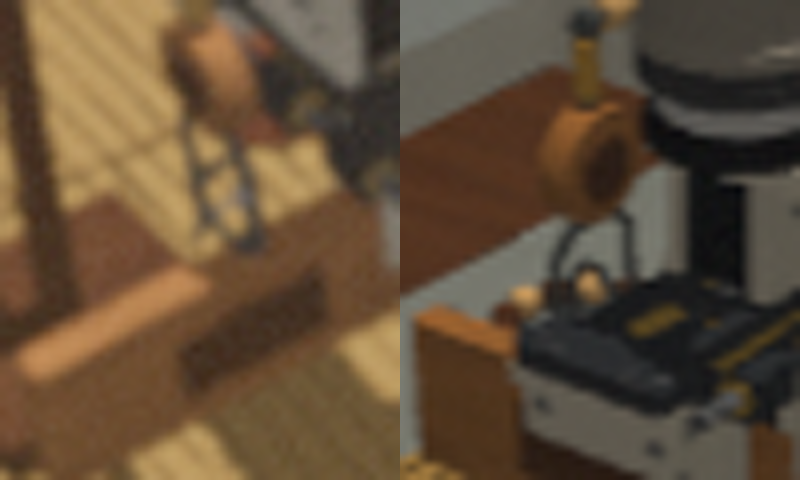

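View pics/w10.png

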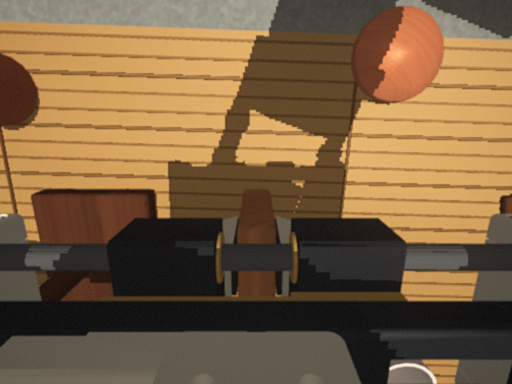

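The hook is inside the loop (side view: hook arch at (588,265) between the loop's sides), pendant undisturbed. Average carried weight is about 1.8 N. Now I draw down in steps, watching the force.

{"op": "send_rows", "data": {
  "motion": [
    [[0,0.004,0,0],[0,0.008,0,0],[0,0.012,0,0],[0,0.015,0,0],[0,0.018,0,0],[0,0.02,0,0],[0,0.02,0,0]]
  ]
}}

```text
time: 12.55
tool_pos: [0.5348, -0.0947, 0.1505]
tool_rot: [-1.57, -0.001, 0.033]
contact_force: [-0.3, -0.6, 2.9]
opening: 0.0177
```

```bash
python3 look.py 11
```

```text
t 12.70 tcp [ 0.5348 -0.0947  0.1507] yaw 1.87 shift [ 0.0002 -0.0203 -0.0003] dist 0.020 twist -0.13 q [-0.32  0.47  1.62  0.    1.05 -1.92]
F [-0.66 -0.39  2.96] [ 0.078 -0.31   0.009] 0.017722275177626905 [-1.56990888e+00 -1.44712760e-03  3.26313163e-02]
end [204. 265.] seat [226. 205.] hooktop [225. 195.] shankbase [259. 274.] rest bar [229. 231.]
end [165. 356.] seat [189. 314.] hooktop [189. 301.] shankbase [211. 414.] rest bar [190. 342.]
```

View pics/z11.png

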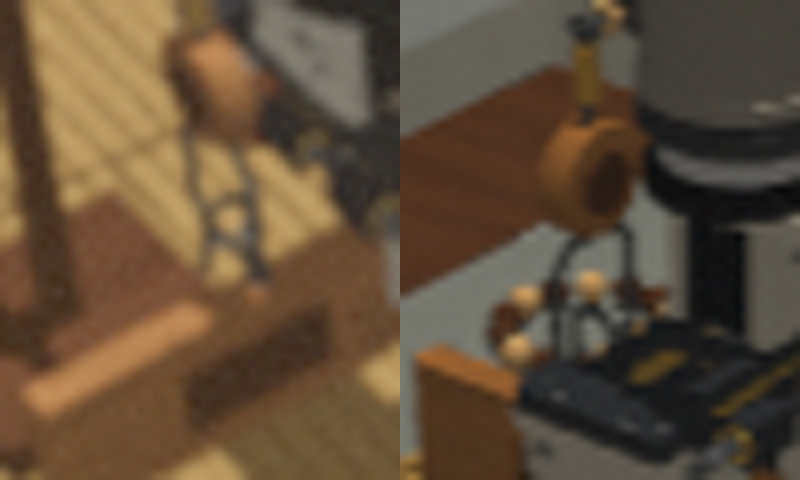

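Pull on the loop is about 4.7 N and the disc has dropped only about 5 mm (side view, 15/8 px), so the bar is at the gate. Small steps from here.

{"op": "send_rows", "data": {
  "motion": [
    [[0,0.001,0,0],[0,0.002,0,0],[0,0.002,0,0]]
  ]
}}

```text
time: 13.0
tool_pos: [0.5348, -0.0947, 0.1486]
tool_rot: [-1.57, -0.001, 0.033]
contact_force: [0.2, 0.1, 1.9]
opening: 0.0177
```

{"op": "send_rows", "data": {
  "motion": [
    [[0,0.001,0,0],[0,0.002,0,0],[0,0.002,0,0]]
  ]
}}

```text
time: 13.3
tool_pos: [0.5347, -0.0947, 0.1465]
tool_rot: [-1.57, -0.001, 0.033]
contact_force: [-0.3, -0.1, 2.9]
opening: 0.0175
```

{"op": "send_rows", "data": {
  "motion": [
    [[0,0.001,0,0],[0,0.002,0,0],[0,0.002,0,0]]
  ]
}}

```text
time: 13.6
tool_pos: [0.5347, -0.0947, 0.1444]
tool_rot: [-1.57, -0.001, 0.033]
contact_force: [0.5, 0.4, 4.0]
opening: 0.0175
```

```bash
python3 look.py 12
```

```text
t 13.75 tcp [ 0.5347 -0.0947  0.1445] yaw 1.87 shift [ 0.0003 -0.0265 -0.0003] dist 0.027 twist -0.13 q [-0.32  0.48  1.62  0.    1.03 -1.92]
F [-0.18 -0.73  3.  ] [ 0.1   -0.372 -0.03 ] 0.017708086332525148 [-1.56977404e+00 -1.17558061e-03  3.26116509e-02]
end [206. 277.] seat [228. 217.] hooktop [227. 207.] shankbase [260. 285.] rest bar [229. 231.]
end [166. 370.] seat [190. 327.] hooktop [189. 315.] shankbase [212. 428.] rest bar [190. 342.]
```

View pics/z12.png

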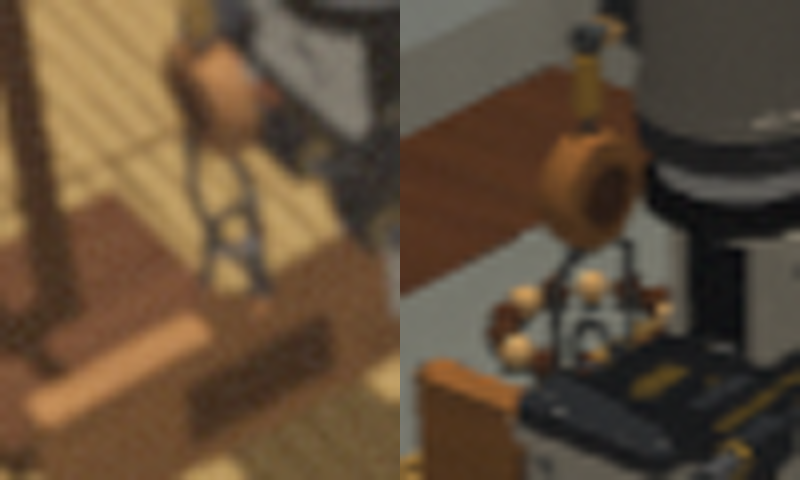

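Beam is now tipping (disc about 11 mm below rest), bar at plaque z≈95 mm and pressing the gate. Continue.

{"op": "send_rows", "data": {
  "motion": [
    [[0,0.001,0,0],[0,0.002,0,0],[0,0.003,0,0],[0,0.003,0,0]]
  ]
}}

```text
time: 14.15
tool_pos: [0.5346, -0.0947, 0.1413]
tool_rot: [-1.57, -0.001, 0.033]
contact_force: [-0.4, -0.0, 4.4]
opening: 0.0177
```

{"op": "send_rows", "data": {
  "motion": [
    [[0,0.001,0,0],[0,0.002,0,0],[0,0.003,0,0],[0,0.003,0,0]]
  ]
}}

```text
time: 14.55
tool_pos: [0.5346, -0.0946, 0.1382]
tool_rot: [-1.57, -0.001, 0.033]
contact_force: [-0.4, -0.1, 3.9]
opening: 0.0178
```

{"op": "send_rows", "data": {
  "motion": [
    [[0,0.001,0,0],[0,0.002,0,0],[0,0.003,0,0],[0,0.003,0,0]]
  ]
}}

```text
time: 14.95
tool_pos: [0.5345, -0.0946, 0.1351]
tool_rot: [-1.57, -0.001, 0.033]
contact_force: [0.3, 0.4, 3.6]
opening: 0.0178
```

```bash
python3 look.py 13
```

```text
t 15.10 tcp [ 0.5346 -0.0946  0.1352] yaw 1.87 shift [ 0.0004 -0.0358 -0.0003] dist 0.036 twist -0.13 q [-0.32  0.49  1.63  0.    1.01 -1.92]
F [ 0.26 -0.01  4.35] [ 0.117 -0.46   0.01 ] 0.017893389342440048 [-1.56965432e+00 -8.01105254e-04  3.26355141e-02]
end [208. 294.] seat [231. 234.] hooktop [229. 224.] shankbase [263. 301.] rest bar [229. 231.]
end [167. 390.] seat [190. 348.] hooktop [190. 336.] shankbase [212. 448.] rest bar [190. 342.]
```

View pics/z13.png

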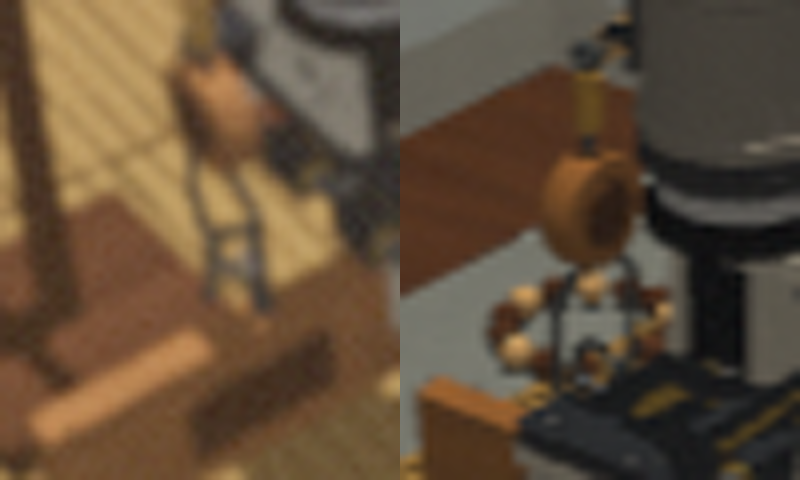

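```bash
cat > trk.py <<'E'
from h import *
import sys
def sub(T,I,x0,y0,r=14):
    h,w=T.shape[:2];S=I[y0-4:y0+h+r+4, x0-6:x0+w+6];m=cv2.matchTemplate(cv2.resize(S,None,fx=8,fy=8,interpolation=cv2.INTER_CUBIC),cv2.resize(T,None,fx=8,fy=8,interpolation=cv2.INTER_CUBIC),cv2.TM_CCOEFF_NORMED)
    _,v,_,l=cv2.minMaxLoc(m);return l[0]/8-6,l[1]/8-4,round(v,3)
B0=cv2.imread("pics/d10.png")
b=dict(fx=420.61,fy=420.61,cx=247.946,cy=188.398,extrinsics=np.array([[-.7594,-.6503,-.0182,.3761],[.3403,-.4209,.8409,-.3115],[-.5545,.6324,.5409,-1.0647],[0,0,0,1]]))
p0=proj(b,[.609,-.0925,.278]);k=(proj(b,[.609,-.0925,.258])-p0)[1]/20
q0=proj(b,[.609,-.0925,.336]);print("px/mm",k,p0,q0)
for n in sys.argv[1:]:
    I=cv2.imread(f"pics/d{n}.png")
    d=sub(B0[126:143,231:242],I,231,126);t=sub(B0[115:129,236:241],I,236,115,8)
    print(n,"disc dx,dy px",d,"-> %.1f mm"%(d[1]/k)," tip",t,"%.1f mm"%(t[1]/k))
E
python3 trk.py 10 11 12 13
```

```text
px/mm 0.2898079514247215 [237.90623121 134.33527595] [237.31289309 116.97200603]
10 disc dx,dy px (0.0, 0.0, 0.996) -> 0.0 mm  tip (0.0, 0.0, 0.985) 0.0 mm
11 disc dx,dy px (0.125, 1.625, 0.895) -> 5.6 mm  tip (0.0, 0.5, 0.918) 1.7 mm
12 disc dx,dy px (0.375, 3.0, 0.84) -> 10.4 mm  tip (0.125, 2.0, 0.856) 6.9 mm
13 disc dx,dy px (0.75, 5.625, 0.782) -> 19.4 mm  tip (-0.125, 3.75, 0.633) 12.9 mm
```

{"op": "send_rows", "data": {
  "motion": [
    [[0,0.001,0,0],[0,0.002,0,0],[0,0.003,0,0],[0,0.003,0,0]]
  ]
}}

```text
time: 15.5
tool_pos: [0.5346, -0.0946, 0.1321]
tool_rot: [-1.57, -0.001, 0.033]
contact_force: [0.7, -0.0, 4.0]
opening: 0.0176
```

```bash
python3 look.py 14; python3 trk.py 14
```

```text
t 15.65 tcp [ 0.5347 -0.0947  0.1323] yaw 1.87 shift [ 0.0003 -0.0387 -0.0003] dist 0.039 twist -0.13 q [-0.32  0.5   1.64  0.    1.01 -1.92]
F [ 0.2  -0.3   4.91] [ 0.154 -0.472 -0.011] 0.017701031123436246 [-1.56969819e+00 -9.09938359e-04  3.26481092e-02]
end [209. 299.] seat [231. 240.] hooktop [230. 230.] shankbase [263. 307.] rest bar [229. 231.]
end [167. 396.] seat [190. 354.] hooktop [190. 342.] shankbase [212. 454.] rest bar [190. 342.]
px/mm 0.2898079514247215 [237.90623121 134.33527595] [237.31289309 116.97200603]
14 disc dx,dy px (0.75, 6.25, 0.76) -> 21.6 mm  tip (-0.25, 4.75, 0.643) 16.4 mm
```

Run:
```python
import cv2,numpy as np
a=cv2.imread("pics/s14.png");b=cv2.imread("pics/d14.png")
cv2.imwrite("pics/y14.png",np.hstack([cv2.resize(a[185:225,180:210],(390,520),interpolation=cv2.INTER_CUBIC),cv2.resize(b[140:180,225:255],(390,520),interpolation=cv2.INTER_CUBIC)]))
```

```text
(no output)
```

View pics/y14.png

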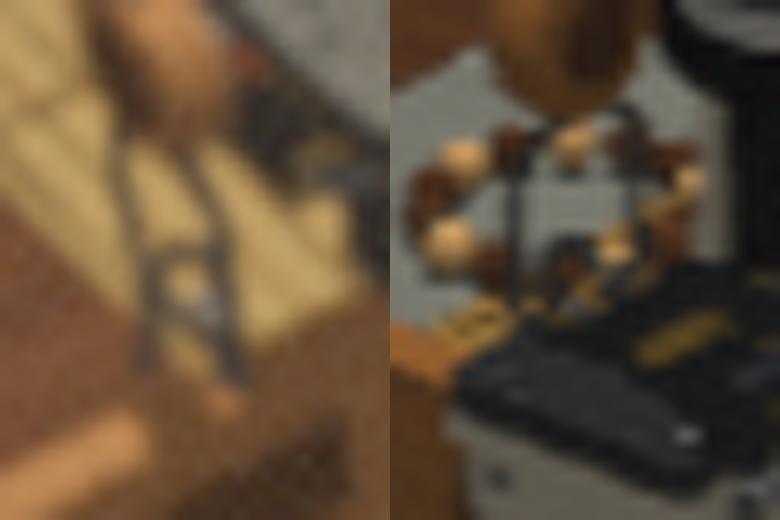

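View pics/d14.png

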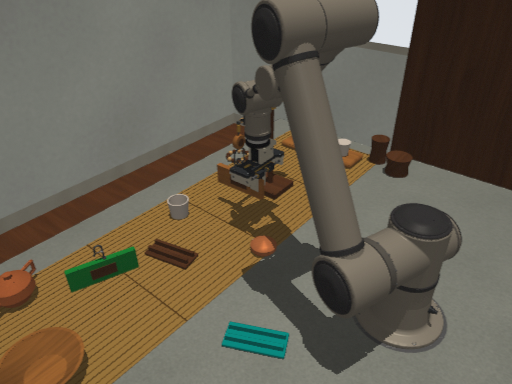

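Scene view: hook arch at (194.2,203.8) as predicted and the bar about 23 mm below it, so the bar is still pressing the gate at plaque z≈96. Pull is about 6.3 N. Continue gently.

{"op": "send_rows", "data": {
  "motion": [
    [[0,0.001,0,0],[0,0.002,0,0],[0,0.002,0,0]]
  ]
}}

```text
time: 15.95
tool_pos: [0.5346, -0.0946, 0.1301]
tool_rot: [-1.57, -0.001, 0.033]
contact_force: [0.1, 0.1, 4.6]
opening: 0.0177
```

```bash
python3 look.py 15|head -2; python3 trk.py 15
```

```text
t 16.10 tcp [ 0.5347 -0.0947  0.1303] yaw 1.87 shift [ 0.0003 -0.0407 -0.0003] dist 0.041 twist -0.13 q [-0.32  0.5   1.64  0.    1.   -1.92]
F [-0.25 -1.08  5.23] [ 0.132 -0.525  0.023] 0.0175997707068655 [-1.56973331e+00 -9.48460292e-04  3.26788236e-02]
px/mm 0.2898079514247215 [237.90623121 134.33527595] [237.31289309 116.97200603]
15 disc dx,dy px (1.0, 6.625, 0.791) -> 22.9 mm  tip (-0.375, 5.25, 0.581) 18.1 mm
```

{"op": "send_rows", "data": {
  "motion": [
    [[0,0.001,0,0],[0,0.002,0,0],[0,0.002,0,0]]
  ]
}}

```text
time: 16.4
tool_pos: [0.5347, -0.0946, 0.1282]
tool_rot: [-1.57, -0.001, 0.033]
contact_force: [0.1, 1.0, 5.5]
opening: 0.0177
```

```bash
python3 look.py 16|head -2; python3 trk.py 16
```

```text
t 16.55 tcp [ 0.5348 -0.0947  0.1283] yaw 1.87 shift [ 0.0003 -0.0427 -0.0003] dist 0.043 twist -0.13 q [-0.32  0.5   1.64  0.    1.   -1.92]
F [0.22 0.03 5.24] [ 0.133 -0.448  0.012] 0.018028663532946652 [-1.56975826e+00 -1.07691591e-03  3.26304335e-02]
px/mm 0.2898079514247215 [237.90623121 134.33527595] [237.31289309 116.97200603]
16 disc dx,dy px (1.125, 7.125, 0.777) -> 24.6 mm  tip (-0.25, 5.375, 0.638) 18.5 mm
```

```bash
cat > avg.py <<'E'
from h import *
import sys
N=int(sys.argv[1]);F=[];T=[];Ims=[]
for i in range(N):
    c=read_camera("scene" if i%2 else "side");s=sensors.observe();F.append(s["contact_force"]);T.append(s["torque"])
F=np.array(F);T=np.array(T);print("t %.2f"%s["time"],"tcp",np.round(s["tool_pos"],4),"F",np.round(F.mean(0),2),"+-",np.round(F.std(0)/N**.5,2),"T",np.round(T.mean(0),3),"+-",np.round(T.std(0)/N**.5,3))
E
python3 avg.py 20
```

```text
t 17.55 tcp [ 0.5348 -0.0947  0.1284] F [ 0.1  -0.07  5.05] +- [0.14 0.09 0.15] T [ 0.107 -0.525 -0.012] +- [0.006 0.005 0.006]
```

Averaged pull is 6.9 N, the torque agrees, and the gate hasn't yielded. The gate needs less force when the bar is nearer its free end (longer lever). I'll ease up, shift the hook 3.5 mm toward the robot so the bar sits closer to the gate's tip, and draw again.

{"op": "send_rows", "data": {
  "motion": [
    [[0,-0.004,0,0],[0,-0.008,0,0],[0,-0.013,0,0],[0,-0.018,0,0],[0,-0.023,0,0],[0,-0.028,0,0],[0,-0.032,0,0],[0,-0.035,0,0]]
  ]
}}

```text
time: 18.35
tool_pos: [0.5342, -0.0946, 0.1632]
tool_rot: [-1.569, 0.0, 0.033]
contact_force: [0.1, 0.1, -1.3]
opening: 0.0173
```

{"op": "send_rows", "data": {
  "motion": [
    [[-0.001,0,0.001,0],[-0.002,0,0.001,0],[-0.0035,0,0.001,0],[-0.0035,0,0.001,0]]
  ]
}}

```text
time: 18.75
tool_pos: [0.5303, -0.0936, 0.1629]
tool_rot: [-1.569, 0.001, 0.033]
contact_force: [0.1, 0.3, -1.1]
opening: 0.0175
```

```bash
python3 avg.py 8;python3 look.py 17; python3 trk.py 17
```

```text
t 19.15 tcp [ 0.5307 -0.0937  0.1631] F [-0.08 -0.18 -1.55] +- [0.08 0.1  0.21] T [ 0.084 -0.034 -0.004] +- [0.011 0.006 0.004]
t 19.30 tcp [ 0.5307 -0.0937  0.1632] yaw 1.87 shift [ 0.0042 -0.0078 -0.0014] dist 0.009 twist -0.13 q [-0.32  0.45  1.61  0.    1.08 -1.92]
F [ 0.85  0.31 -1.81] [0.094 0.003 0.016] 0.01785971293765139 [-1.56930438e+00  3.38313692e-04  3.26924126e-02]
end [211. 239.] seat [233. 179.] hooktop [232. 168.] shankbase [266. 248.] rest bar [229. 231.]
end [170. 333.] seat [194. 290.] hooktop [194. 278.] shankbase [216. 392.] rest bar [190. 342.]
px/mm 0.2898079514247215 [237.90623121 134.33527595] [237.31289309 116.97200603]
17 disc dx,dy px (0.0, 0.0, 0.994) -> 0.0 mm  tip (0.0, 0.0, 0.984) 0.0 mm
```

View pics/z17.png

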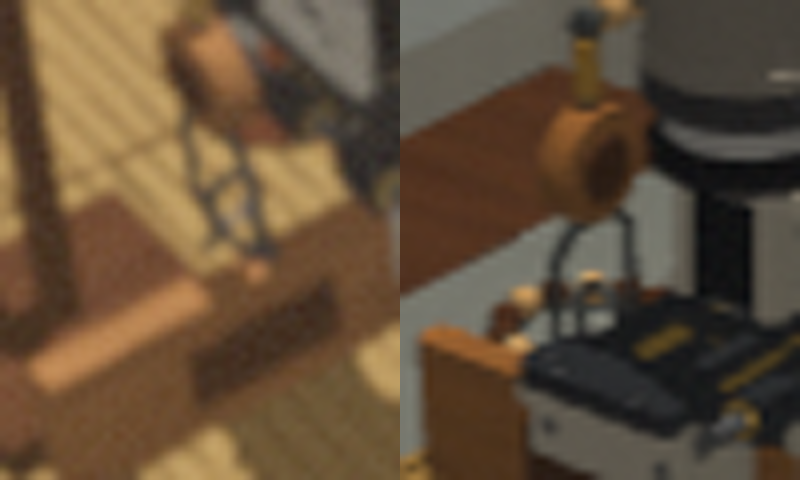

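{"op": "send_rows", "data": {
  "motion": [
    [[0,0.003,0,0],[0,0.006,0,0],[0,0.009,0,0],[0,0.012,0,0],[0,0.014,0,0],[0,0.016,0,0],[0,0.018,0,0],[0,0.018,0,0]]
  ]
}}

```text
time: 20.1
tool_pos: [0.5307, -0.0937, 0.145]
tool_rot: [-1.569, 0.0, 0.033]
contact_force: [0.5, -0.4, 3.2]
opening: 0.0174
```

```bash
python3 avg.py 6;python3 look.py 18|head -1; python3 trk.py 18
```

```text
t 20.40 tcp [ 0.5308 -0.0937  0.1453] F [ 0.19 -0.2   2.99] +- [0.24 0.12 0.26] T [ 0.105 -0.347  0.009] +- [0.009 0.011 0.009]
t 20.55 tcp [ 0.5307 -0.0937  0.1452] yaw 1.87 shift [ 0.0042 -0.0258 -0.0014] dist 0.026 twist -0.13 q [-0.32  0.48  1.63  0.    1.03 -1.92]
px/mm 0.2898079514247215 [237.90623121 134.33527595] [237.31289309 116.97200603]
18 disc dx,dy px (0.25, 2.0, 0.868) -> 6.9 mm  tip (-0.125, 0.75, 0.866) 2.6 mm
```

Better: at the same height the loop is pulled less (4.2 N) and the bar is deeper (98 mm). Continue.

{"op": "send_rows", "data": {
  "motion": [
    [[0,0.001,0,0],[0,0.002,0,0],[0,0.003,0,0],[0,0.004,0,0],[0,0.004,0,0]]
  ]
}}

```text
time: 21.05
tool_pos: [0.5306, -0.0936, 0.141]
tool_rot: [-1.569, 0.001, 0.033]
contact_force: [-0.2, 0.5, 3.0]
opening: 0.0179
```

```bash
python3 avg.py 4;python3 look.py 19|head -1; python3 trk.py 19
```

```text
t 21.25 tcp [ 0.5302 -0.0935  0.1407] F [ 0.21 -0.4   0.62] +- [0.26 0.16 1.05] T [ 0.087 -0.178 -0.012] +- [0.01  0.089 0.009]
t 21.40 tcp [ 0.5301 -0.0935  0.1406] yaw 1.87 shift [ 0.0048 -0.0304 -0.0016] dist 0.031 twist -0.13 q [-0.32  0.48  1.64  0.    1.02 -1.92]
px/mm 0.2898079514247215 [237.90623121 134.33527595] [237.31289309 116.97200603]
19 disc dx,dy px (0.25, 0.0, 0.983) -> 0.0 mm  tip (0.0, 0.0, 0.957) 0.0 mm
```

{"op": "send_rows", "data": {
  "motion": [
    [[0,0.001,0,0],[0,0.002,0,0],[0,0.003,0,0],[0,0.004,0,0],[0,0.004,0,0]]
  ]
}}

```text
time: 21.9
tool_pos: [0.5302, -0.0935, 0.1366]
tool_rot: [-1.569, 0.002, 0.033]
contact_force: [-0.1, -0.1, -0.5]
opening: 0.0179
```

```bash
python3 avg.py 4;python3 look.py 20|head -1; python3 trk.py 20
```

```text
t 22.10 tcp [ 0.5302 -0.0935  0.1367] F [ 0.1  -0.24 -0.16] +- [0.17 0.13 0.11] T [ 0.093 -0.14  -0.036] +- [0.007 0.009 0.009]
t 22.25 tcp [ 0.5301 -0.0935  0.1366] yaw 1.88 shift [ 0.0047 -0.0344 -0.0016] dist 0.035 twist -0.12 q [-0.32  0.49  1.64  0.    1.01 -1.92]
px/mm 0.2898079514247215 [237.90623121 134.33527595] [237.31289309 116.97200603]
20 disc dx,dy px (0.25, 0.25, 0.965) -> 0.9 mm  tip (0.0, 0.0, 0.94) 0.0 mm
```

The force dropped: the bar passed the gate. It now sits at plaque z≈112–113 (the seat) with a pull of about 1.5 N. I'll check in the picture.

Run:
```python
import cv2,numpy as np
a=cv2.imread("pics/s20.png");b=cv2.imread("pics/d20.png")
cv2.imwrite("pics/y20.png",np.hstack([cv2.resize(a[175:215,180:210],(390,520),interpolation=cv2.INTER_CUBIC),cv2.resize(b[135:175,225:255],(390,520),interpolation=cv2.INTER_CUBIC)]))
```

View pics/y20.png

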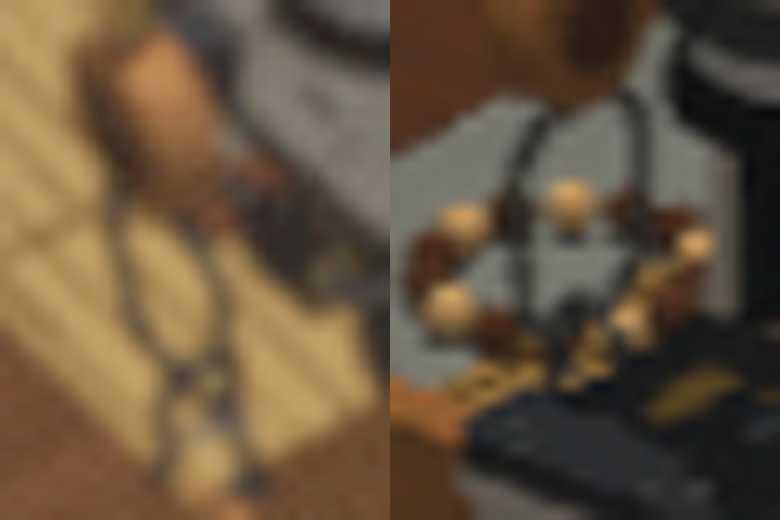

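View pics/z20.png

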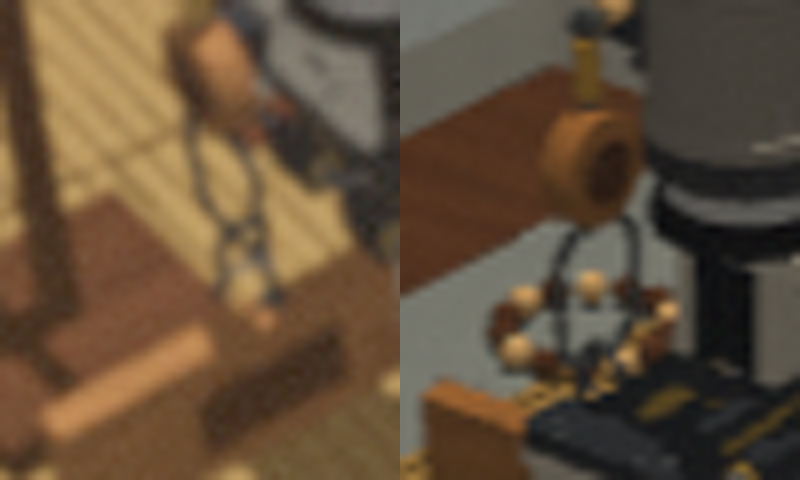

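Scene view: the bar lies in the hook's bend, at (190,378)/13 in the crop. Before balancing I unload by 4 mm (bar stays above the gate), centre the hook under the bar's rest place, then lower again until the pendant carries the weight.

{"op": "send_rows", "data": {
  "motion": [
    [[0,-0.001,0,0],[0,-0.002,0,0],[0,-0.003,0,0],[0,-0.004,0,0],[0.0015,-0.004,-0.0005,0],[0.003,-0.004,-0.001,0],[0.0045,-0.004,-0.001,0],[0.0045,-0.004,-0.001,0]]
  ]
}}

```text
time: 23.05
tool_pos: [0.5349, -0.0944, 0.1406]
tool_rot: [-1.569, 0.002, 0.033]
contact_force: [-0.1, -0.6, -1.5]
opening: 0.0177
```

```bash
python3 avg.py 20;python3 look.py 21|head -1; python3 trk.py 21
```

```text
t 24.05 tcp [ 0.5347 -0.0944  0.1407] F [-0.15 -0.14 -1.43] +- [0.12 0.13 0.15] T [ 0.106 -0.02  -0.004] +- [0.006 0.006 0.005]
t 24.20 tcp [ 0.5347 -0.0944  0.1407] yaw 1.87 shift [ 0.0002 -0.0303 -0.0006] dist 0.030 twist -0.13 q [-0.32  0.49  1.63  0.    1.03 -1.92]
px/mm 0.2898079514247215 [237.90623121 134.33527595] [237.31289309 116.97200603]
21 disc dx,dy px (0.0, 0.0, 0.994) -> 0.0 mm  tip (0.0, -0.125, 0.94) -0.4 mm
```

{"op": "send_rows", "data": {
  "motion": [
    [[0,0.001,0,0],[0,0.002,0,0],[0,0.0025,0,0],[0,0.003,0,0],[0,0.0035,0,0],[0,0.004,0,0],[0,0.0043,0,0],[0,0.0043,0,0]]
  ]
}}

```text
time: 25.0
tool_pos: [0.5348, -0.0944, 0.1364]
tool_rot: [-1.569, 0.002, 0.033]
contact_force: [-0.7, -0.5, 0.2]
opening: 0.0177
```

```bash
python3 avg.py 24;python3 look.py 22|head -1; python3 trk.py 22
```

```text
t 26.20 tcp [ 0.5347 -0.0943  0.1364] F [ 0.03 -0.07 -0.38] +- [0.08 0.1  0.08] T [ 0.105 -0.119 -0.001] +- [0.006 0.007 0.006]
t 26.35 tcp [ 0.5347 -0.0944  0.1364] yaw 1.87 shift [ 0.0002 -0.0346 -0.0006] dist 0.035 twist -0.13 q [-0.32  0.49  1.63  0.    1.02 -1.92]
px/mm 0.2898079514247215 [237.90623121 134.33527595] [237.31289309 116.97200603]
22 disc dx,dy px (0.0, 0.25, 0.97) -> 0.9 mm  tip (0.0, 0.0, 0.92) 0.0 mm
```

Hand still carries 0.38 N; the link gives 1 mm/N, so 0.4 mm lower.

{"op": "send_rows", "data": {
  "motion": [
    [[0,0.0002,0,0],[0,0.0004,0,0],[0,0.0004,0,0],[0,0.0004,0,0]]
  ]
}}

```text
time: 26.75
tool_pos: [0.5347, -0.0943, 0.136]
tool_rot: [-1.569, 0.002, 0.033]
contact_force: [-0.2, -0.4, -0.5]
opening: 0.0175
```

```bash
python3 avg.py 24
```

```text
t 27.95 tcp [ 0.5347 -0.0943  0.1359] F [-0.08 -0.13 -0.21] +- [0.12 0.09 0.09] T [ 0.099 -0.146 -0.006] +- [0.006 0.005 0.005]
```

{"op": "send_rows", "data": {
  "motion": [
    [[0,0.00015,0,0],[0,0.00015,0,0],[0,0.00015,0,0],[0,0.00015,0,0],[0,0.00015,0,0]]
  ],
  "gripper": 0.0,
  "grip_force": 5
}}

```text
time: 28.45
tool_pos: [0.5347, -0.0944, 0.1358]
tool_rot: [-1.569, 0.002, 0.033]
contact_force: [0.2, -0.6, 0.0]
opening: 0.0178
```

```bash
python3 avg.py 16;python3 look.py 23|head -1; python3 trk.py 23
```

```text
t 29.25 tcp [ 0.5347 -0.0943  0.1358] F [-0.12 -0.    0.17] +- [0.14 0.14 0.13] T [ 0.107 -0.144  0.008] +- [0.008 0.005 0.008]
t 29.40 tcp [ 0.5347 -0.0944  0.1358] yaw 1.87 shift [ 0.0002 -0.0352 -0.0006] dist 0.035 twist -0.13 q [-0.32  0.49  1.63  0.    1.02 -1.92]
px/mm 0.2898079514247215 [237.90623121 134.33527595] [237.31289309 116.97200603]
23 disc dx,dy px (0.0, 0.5, 0.955) -> 1.7 mm  tip (0.0, 0.125, 0.903) 0.4 mm
```

Hand force is ≈0 (0.17±0.13 N) and the link is stretched ≈1.7 mm, so the pendant carries the weight. Release.

{"op": "send_rows", "data": {
  "motion": [
    [[0,0,0,0],[0,0,0,0],[0,0,0,0],[0,0,0,0]]
  ],
  "gripper": 0.27
}}

```text
time: 29.8
tool_pos: [0.5347, -0.0943, 0.1358]
tool_rot: [-1.569, 0.002, 0.033]
contact_force: [1.1, 0.1, -0.1]
opening: 0.0248
```

{"op": "send_rows", "data": {
  "motion": [
    [[0,0,0,0],[0,0,0,0],[0,0,0,0],[0,0,0,0],[0,0,0,0],[0,0,0,0]]
  ],
  "gripper": 0.7
}}

```text
time: 30.4
tool_pos: [0.5347, -0.0943, 0.1358]
tool_rot: [-1.569, 0.002, 0.033]
contact_force: [-0.6, 0.2, -0.3]
opening: 0.0634
```

```bash
python3 avg.py 4;python3 look.py 24; python3 trk.py 24
```

```text
t 30.60 tcp [ 0.5347 -0.0944  0.1358] F [ 0.4  -0.02  0.19] +- [0.18 0.11 0.09] T [ 0.113 -0.127 -0.036] +- [0.013 0.015 0.005]
t 30.75 tcp [ 0.5347 -0.0944  0.1358] yaw 1.88 shift [ 0.0002 -0.0352 -0.0006] dist 0.035 twist -0.12 q [-0.32  0.49  1.63  0.    1.02 -1.92]
F [0.95 0.4  0.19] [ 0.098 -0.118  0.011] 0.0641975077239291 [-1.56882892  0.00192923  0.0327566 ]
end [208. 293.] seat [231. 234.] hooktop [229. 224.] shankbase [263. 301.] rest bar [229. 231.]
end [166. 389.] seat [190. 347.] hooktop [189. 335.] shankbase [212. 447.] rest bar [190. 342.]
px/mm 0.2898079514247215 [237.90623121 134.33527595] [237.31289309 116.97200603]
24 disc dx,dy px (0.0, 0.5, 0.956) -> 1.7 mm  tip (0.0, 0.0, 0.901) 0.0 mm
```

View pics/z24.png

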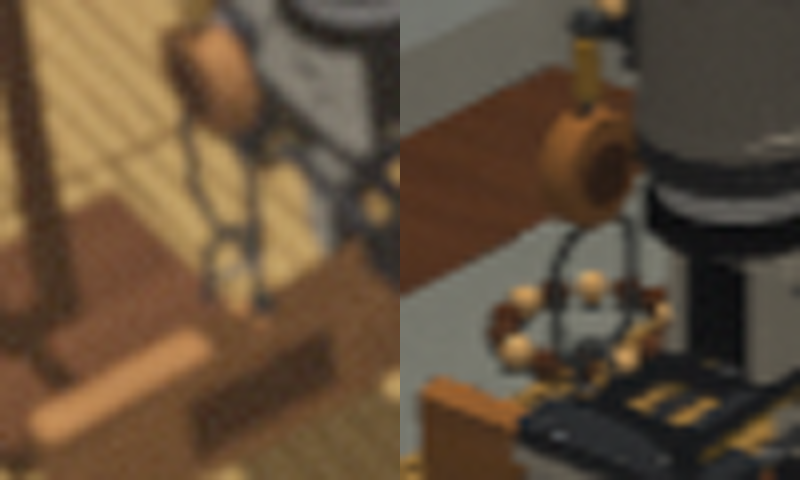

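View pics/w24.png

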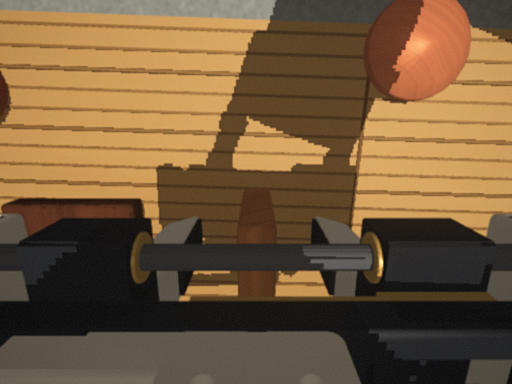

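Plaque hangs still and upright between the open fingers. Retreat along -x, then check.

{"op": "send_rows", "data": {
  "motion": [
    [[-0.005,0,0,0],[-0.012,0,0,0],[-0.022,0,0,0],[-0.034,0,0,0],[-0.048,0,0,0],[-0.064,0,0,0],[-0.08,0,0,0],[-0.095,0,0,0]]
  ]
}}

```text
time: 31.55
tool_pos: [0.4382, -0.0973, 0.136]
tool_rot: [-1.569, 0.002, 0.033]
contact_force: [0.1, -0.2, -0.5]
opening: 0.0642
```

{"op": "send_rows", "data": {
  "motion": [
    [[-0.005,-0.01,0,0],[-0.01,-0.03,0,0],[-0.015,-0.06,0,0],[-0.02,-0.09,0,0],[-0.02,-0.1,0,0],[-0.02,-0.1,0,0],[-0.02,-0.1,0,0],[-0.02,-0.1,0,0]]
  ]
}}

```text
time: 32.35
tool_pos: [0.4179, -0.0979, 0.2348]
tool_rot: [-1.568, 0.005, 0.033]
contact_force: [-0.0, -0.9, -0.6]
opening: 0.064
```

```bash
python3 look.py 25; python3 trk.py 25
python3 - <<'E'
from h import *
for i in range(8): cam("scene")
a=cam("scene","s26");b=cam("side","d26")
for m in "sd":
    p,q=[cv2.imread(f"pics/{m}{n}.png").astype(int) for n in (25,26)]
    print(m,"motion px>25:",(abs(p-q).max(2)>25).sum())
crop(a,140,260,110,250,4,"s26c");crop(b,195,315,85,215,4,"d26c")
E
```

```text
t 32.50 tcp [ 0.4181 -0.098   0.2351] yaw 1.87 shift [ 0.1172  0.0636 -0.001 ] dist 0.133 twist -0.13 q [-0.41  0.19  1.79  0.    1.17 -2.01]
F [-0.35  0.26  1.1 ] [ 0.066 -0.172 -0.029] 0.06402993341633899 [-1.56786125  0.00406984  0.03270395]
end [433. -23.] seat [458. -86.] hooktop [457. -97.] shankbase [484. -10.] rest bar [229. 231.]
end [395. 249.] seat [425. 201.] hooktop [425. 188.] shankbase [445. 312.] rest bar [190. 342.]
px/mm 0.2898079514247215 [237.90623121 134.33527595] [237.31289309 116.97200603]
25 disc dx,dy px (-0.125, 0.5, 0.957) -> 1.7 mm  tip (0.0, 0.0, 0.976) 0.0 mm
s motion px>25: 23
d motion px>25: 210
```

View pics/s26c.png

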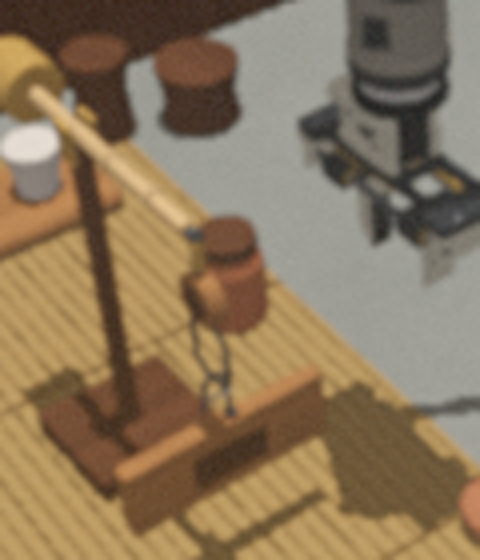

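View pics/d26c.png

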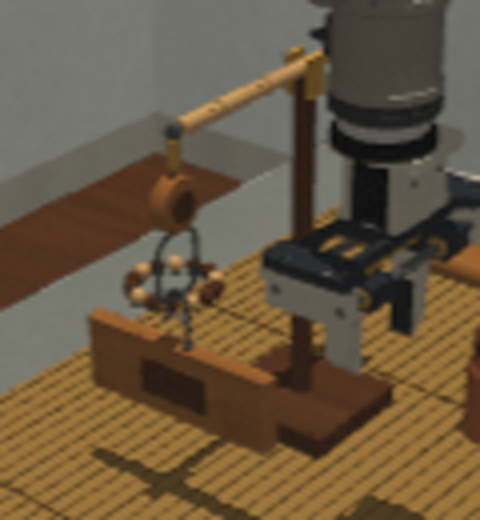

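View pics/s26.png

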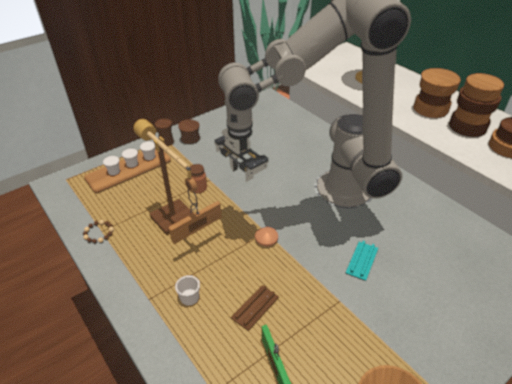

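Hung upright from the loop; cup, canister, censer and empty cradle are in place. The side view changed in 210 pixels, so I'll check whether that's the plaque swinging.

{"op": "send_rows", "data": {
  "motion": [
    [[0,0,0,0],[0,0,0,0],[0,0,0,0],[0,0,0,0],[0,0,0,0],[0,0,0,0],[0,0,0,0],[0,0,0,0]]
  ]
}}

```text
time: 33.8
tool_pos: [0.4184, -0.0982, 0.2361]
tool_rot: [-1.569, 0.002, 0.033]
contact_force: [0.2, 0.3, -0.3]
opening: 0.0638
```

Run:
```python
from h import *
p,q=[cv2.imread(f"pics/d{n}.png").astype(int) for n in (25,26)]
m=abs(p-q).max(2)>25;v,u=np.nonzero(m);print("bbox",u.min(),u.max(),v.min(),v.max(),"plaque region",m[160:200,215:266].sum())
fr=[]
for i in range(12):
    b=cam("side");fr.append(cv2.cvtColor(b["frame"],cv2.COLOR_RGB2GRAY)[155:200,212:266].astype(np.float32))
w=cv2.createHanningWindow(fr[0].shape[::-1],cv2.CV_32F)
for f in fr[::2]: print(np.round(cv2.phaseCorrelate(fr[0],f,w)[0],2),end=" ")
print(sensors.observe()["time"])
```

```text
bbox 224 401 0 363 plaque region 3
[0.  0.5] [0.11 0.28] [-0.1   0.34] [-0.17  0.7 ] [-0.3   0.76] [-0.22  0.6 ] 34.4
```

A residual swing of at most about 1 mm. I'll let it settle for a few seconds.

{"op": "send_rows", "data": {
  "motion": [
    [[0,0,0,0],[0,0,0,0],[0,0,0,0],[0,0,0,0],[0,0,0,0],[0,0,0,0],[0,0,0,0],[0,0,0,0]]
  ]
}}

```text
time: 35.2
tool_pos: [0.4184, -0.0982, 0.2361]
tool_rot: [-1.569, 0.002, 0.033]
contact_force: [-0.5, 0.4, -0.6]
opening: 0.0641
```

{"op": "send_rows", "data": {
  "motion": [
    [[0,0,0,0],[0,0,0,0],[0,0,0,0],[0,0,0,0],[0,0,0,0],[0,0,0,0],[0,0,0,0],[0,0,0,0]]
  ]
}}

```text
time: 36.0
tool_pos: [0.4184, -0.0982, 0.2361]
tool_rot: [-1.569, 0.002, 0.033]
contact_force: [1.3, 0.1, -0.0]
opening: 0.0642
```

{"op": "send_rows", "data": {
  "motion": [
    [[0,0,0,0],[0,0,0,0],[0,0,0,0],[0,0,0,0],[0,0,0,0],[0,0,0,0],[0,0,0,0],[0,0,0,0]]
  ]
}}

```text
time: 36.8
tool_pos: [0.4184, -0.0982, 0.2361]
tool_rot: [-1.569, 0.002, 0.033]
contact_force: [0.6, -0.3, 0.0]
opening: 0.0644
```

```bash
python3 - <<'E'
from h import *
for n in("side","scene"):
    fr=[];B=(160,200,214,250) if n=="side" else (190,245,168,225)
    for i in range(16):
        b=cam(n);fr.append(cv2.cvtColor(b["frame"],cv2.COLOR_RGB2GRAY))
    T=cv2.resize(fr[0][B[0]:B[1],B[2]:B[3]],None,fx=10,fy=10,interpolation=cv2.INTER_CUBIC)
    for f in fr[::2]:
        S=cv2.resize(f[B[0]-3:B[1]+3,B[2]-3:B[3]+3],None,fx=10,fy=10,interpolation=cv2.INTER_CUBIC)
        l=cv2.minMaxLoc(cv2.matchTemplate(S,T,cv2.TM_CCOEFF_NORMED))[3];print((l[0]/10-3,l[1]/10-3),end=" ")
    print()
s=sensors.observe();print(s["time"])
c=cam("side","d27")
E
python3 trk.py 27
```

```text
(0.0, 0.0) (0.0, 0.0) (0.0, 0.0) (0.0, 0.0) (0.0, 0.0) (0.0, 0.0) (0.0, 0.0) (0.0, 0.0) 
(0.0, 0.0) (0.0, 0.0) (0.0, 0.0) (0.0, 0.0) (0.0, 0.0) (0.0, 0.0) (0.0, 0.0) (0.0, 0.0) 
38.4
px/mm 0.2898079514247215 [237.90623121 134.33527595] [237.31289309 116.97200603]
27 disc dx,dy px (0.0, 0.5, 0.959) -> 1.7 mm  tip (0.0, 0.0, 0.976) 0.0 mm
```

Still in both views. Handing in.

```bash
python3 -c "
from cell import hand_in
print(hand_in())"
```

```text
the job is handed in; nothing more can be done
None
```

The wooden plaque now hangs by its snap hook from the loop under the pendant, still and upright. I handed the job in at about 38.5 s of robot time.

- **First draw:** With the bar near the middle of the gate, the pull reached about 6.9 N and the gate did not open. I eased off, moved the hook 3.5 mm towards the robot so the bar sat nearer the gate's tip, and drew again.
- **Click:** On the second draw the gate gave way at a last reading of about 4.2–5 N. The force then fell away and the bar lay in the bend, at about z = 112 mm in the plaque's frame. The peak pull over both draws, about 6.9 N, stayed under the 8 N limit.
- **Release:** I centred the hook under the bar and lowered it until the hand carried about 0 N (0.17 ± 0.13 N). The link was then stretched about 1.7 mm, which matches the plaque's weight of about 1.65 N. Then I let go and backed away.
- **Last checks:** The plaque did not move in the scene or side view over 0.8 s each. The beam was level on its stop and the link still stretched about 1.7 mm. The other tea ware looked to be in its place.

Two checks were weaker:
- **Gate:** I did not see it shut. I infer it from the force drop and the bar's height above it.
- **Heights from the scene and side cameras:** By eye they read the plaque and hook 4–8 mm too low. For the grasp I used the wrist-camera heights, which agreed with the text.

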